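# Deal the power-cut tealights into the three floor drawers

## Task

Deal the tealights out evenly into the three open drawers: first one into the back compartment of every drawer, then, only if there are enough to go round again, one into every front compartment; any that do not make a full round go into the little two-compartment spares tray, one per compartment. Every tealight must lie flat, either face up; only when all are dealt, push the three drawers fully shut. Leave the pot, the jar and the nozzle head alone.

Things in the scene. Friction and masses are not known exactly. Their poses are not given: they have to be found in the camera images.
- light0_mid (a point): Centre of a tealight: a squat aluminium-cased candle with a white wax top, 54 mm in diameter and 22 mm thick, 40 to 85 g; either face may be up. z is its axis. Five to seven tealights are present; the reading is None for one that is absent.
- light1_mid (a point): Centre of a tealight: a squat aluminium-cased candle with a white wax top, 54 mm in diameter and 22 mm thick, 40 to 85 g; either face may be up. z is its axis. Five to seven tealights are present; the reading is None for one that is absent.
- light2_mid (a point): Centre of a tealight: a squat aluminium-cased candle with a white wax top, 54 mm in diameter and 22 mm thick, 40 to 85 g; either face may be up. z is its axis. Five to seven tealights are present; the reading is None for one that is absent.
- light3_mid (a point): Centre of a tealight: a squat aluminium-cased candle with a white wax top, 54 mm in diameter and 22 mm thick, 40 to 85 g; either face may be up. z is its axis. Five to seven tealights are present; the reading is None for one that is absent.
- light4_mid (a point): Centre of a tealight: a squat aluminium-cased candle with a white wax top, 54 mm in diameter and 22 mm thick, 40 to 85 g; either face may be up. z is its axis. Five to seven tealights are present; the reading is None for one that is absent.
- light5_mid (a point): Centre of a tealight: a squat aluminium-cased candle with a white wax top, 54 mm in diameter and 22 mm thick, 40 to 85 g; either face may be up. z is its axis. Five to seven tealights are present; the reading is None for one that is absent.
- light6_mid (a point): Centre of a tealight: a squat aluminium-cased candle with a white wax top, 54 mm in diameter and 22 mm thick, 40 to 85 g; either face may be up. z is its axis. Five to seven tealights are present; the reading is None for one that is absent.
- d0_front (a point): Centre of the floor of the front compartment of the left drawer (seen from the robot). Inside it is 68 mm along the drawer (x) by 104 mm across (y), room for one flat tealight; walls 4 mm thick, 30 mm above this floor, divider 26 mm. x points the way the drawer shuts, z up. Outer face of the drawer front: 42 mm before this point (-x), 50 mm above to 8 mm below it.
- d0_back (a point): Centre of the floor of the back compartment of the left drawer (seen from the robot). Inside it is 68 mm along the drawer (x) by 104 mm across (y), room for one flat tealight; walls 4 mm thick, 30 mm above this floor, divider 26 mm. x points the way the drawer shuts, z up. It is 72 mm behind the front compartment's centre.
- drawer0 (a joint): How far the left drawer is open, m: 0 shut, 0.165 fully open, starts standing open at 0.15 to 0.16. It slides level and stays where left; pushing takes about 1 to 3 N. Its front is a plain panel 114 mm wide that stands 8 mm proud of the unit when shut.
- d1_front (a point): Centre of the floor of the front compartment of the middle drawer (seen from the robot). Inside it is 68 mm along the drawer (x) by 104 mm across (y), room for one flat tealight; walls 4 mm thick, 30 mm above this floor, divider 26 mm. x points the way the drawer shuts, z up. Outer face of the drawer front: 42 mm before this point (-x), 50 mm above to 8 mm below it.
- d1_back (a point): Centre of the floor of the back compartment of the middle drawer (seen from the robot). Inside it is 68 mm along the drawer (x) by 104 mm across (y), room for one flat tealight; walls 4 mm thick, 30 mm above this floor, divider 26 mm. x points the way the drawer shuts, z up. It is 72 mm behind the front compartment's centre.
- drawer1 (a joint): How far the middle drawer is open, m: 0 shut, 0.165 fully open, starts standing open at 0.15 to 0.16. It slides level and stays where left; pushing takes about 1 to 3 N. Its front is a plain panel 114 mm wide that stands 8 mm proud of the unit when shut.
- d2_front (a point): Centre of the floor of the front compartment of the right drawer (seen from the robot). Inside it is 68 mm along the drawer (x) by 104 mm across (y), room for one flat tealight; walls 4 mm thick, 30 mm above this floor, divider 26 mm. x points the way the drawer shuts, z up. Outer face of the drawer front: 42 mm before this point (-x), 50 mm above to 8 mm below it.
- d2_back (a point): Centre of the floor of the back compartment of the right drawer (seen from the robot). Inside it is 68 mm along the drawer (x) by 104 mm across (y), room for one flat tealight; walls 4 mm thick, 30 mm above this floor, divider 26 mm. x points the way the drawer shuts, z up. It is 72 mm behind the front compartment's centre.
- drawer2 (a joint): How far the right drawer is open, m: 0 shut, 0.165 fully open, starts standing open at 0.15 to 0.16. It slides level and stays where left; pushing takes about 1 to 3 N. Its front is a plain panel 114 mm wide that stands 8 mm proud of the unit when shut.
- unit: Low fixed wooden unit with three drawers side by side, 180 mm deep (x) by 362 mm wide (y) by 66 mm high; origin at the centre of its underside. x points from its front to its back; the drawers come out of its front face (90 mm in front of the origin), towards the robot.
- spare_a (a point): Centre of the floor of one compartment of the spares tray: a fixed open plywood tray, 148 by 112 mm outside, 34 mm high; two compartments along its x, each 68 mm (x) by 104 mm (y) inside, room for one flat tealight; walls 30 mm and divider 26 mm above this floor. The tray's centre is midway between the two points; z up.
- spare_b (a point): Centre of the floor of the other compartment of the spares tray: a fixed open plywood tray, 148 by 112 mm outside, 34 mm high; two compartments along its x, each 68 mm (x) by 104 mm (y) inside, room for one flat tealight; walls 30 mm and divider 26 mm above this floor. The tray's centre is midway between the two points; z up.
- pot: Terracotta pot, 100 mm across the rim and 80 mm high, standing loose on the worktop, a bystander; origin at the centre of its underside.
- jar: Glass spice jar, 48 mm across and 95 mm high, standing loose on top of the drawer unit, a bystander; origin at the centre of its underside.
- nozzle: Black plastic nozzle head, 66 mm across and 62 mm high, standing loose on top of the drawer unit, a bystander; origin at the centre of its underside.
Things that resemble listed ones, but are neither listed nor needed, are in the scene too. Of the things shaped like the part that bears spare_a, the wooden one is meant. Leave any blue look-alike of the part that bears light4_mid alone.

How it is judged:
On the way, in this order (a step that is already met when the one before it is completed fails the run):
1. first round: each back compartment has a tealight and the front compartments are still empty (distance between any of light0_mid, light1_mid, light2_mid, light3_mid, light4_mid, light5_mid, light6_mid and d0_back below 0.03 m and distance between any of light0_mid, light1_mid, light2_mid, light3_mid, light4_mid, light5_mid, light6_mid and d1_back below 0.03 m and distance between any of light0_mid, light1_mid, light2_mid, light3_mid, light4_mid, light5_mid, light6_mid and d2_back below 0.03 m and not (distance between any of light0_mid, light1_mid, light2_mid, light3_mid, light4_mid, light5_mid, light6_mid and d0_front below 0.03 m or distance between any of light0_mid, light1_mid, light2_mid, light3_mid, light4_mid, light5_mid, light6_mid and d1_front below 0.03 m or distance between any of light0_mid, light1_mid, light2_mid, light3_mid, light4_mid, light5_mid, light6_mid and d2_front below 0.03 m)), for 0.2 s.
2. all dealt, drawers still open: a tealight in every back compartment, in all three front ones or none, every other lies flat in the spares tray, one per compartment (distance between any of light0_mid, light1_mid, light2_mid, light3_mid, light4_mid, light5_mid, light6_mid and d0_back below 0.03 m and distance between any of light0_mid, light1_mid, light2_mid, light3_mid, light4_mid, light5_mid, light6_mid and d1_back below 0.03 m and distance between any of light0_mid, light1_mid, light2_mid, light3_mid, light4_mid, light5_mid, light6_mid and d2_back below 0.03 m and ((distance between any of light0_mid, light1_mid, light2_mid, light3_mid, light4_mid, light5_mid, light6_mid and d0_front below 0.03 m and distance between any of light0_mid, light1_mid, light2_mid, light3_mid, light4_mid, light5_mid, light6_mid and d1_front below 0.03 m and distance between any of light0_mid, light1_mid, light2_mid, light3_mid, light4_mid, light5_mid, light6_mid and d2_front below 0.03 m) or not (distance between any of light0_mid, light1_mid, light2_mid, light3_mid, light4_mid, light5_mid, light6_mid and d0_front below 0.03 m or distance between any of light0_mid, light1_mid, light2_mid, light3_mid, light4_mid, light5_mid, light6_mid and d1_front below 0.03 m or distance between any of light0_mid, light1_mid, light2_mid, light3_mid, light4_mid, light5_mid, light6_mid and d2_front below 0.03 m)) and (distance between light0_mid and d0_front below 0.03 m or distance between light0_mid and d0_back below 0.03 m or distance between light0_mid and d1_front below 0.03 m or distance between light0_mid and d1_back below 0.03 m or distance between light0_mid and d2_front below 0.03 m or distance between light0_mid and d2_back below 0.03 m or distance between light0_mid and spare_a below 0.03 m or distance between light0_mid and spare_b below 0.03 m) and (distance between light1_mid and d0_front below 0.03 m or distance between light1_mid and d0_back below 0.03 m or distance between light1_mid and d1_front below 0.03 m or distance between light1_mid and d1_back below 0.03 m or distance between light1_mid and d2_front below 0.03 m or distance between light1_mid and d2_back below 0.03 m or distance between light1_mid and spare_a below 0.03 m or distance between light1_mid and spare_b below 0.03 m) and (distance between light2_mid and d0_front below 0.03 m or distance between light2_mid and d0_back below 0.03 m or distance between light2_mid and d1_front below 0.03 m or distance between light2_mid and d1_back below 0.03 m or distance between light2_mid and d2_front below 0.03 m or distance between light2_mid and d2_back below 0.03 m or distance between light2_mid and spare_a below 0.03 m or distance between light2_mid and spare_b below 0.03 m) and (distance between light3_mid and d0_front below 0.03 m or distance between light3_mid and d0_back below 0.03 m or distance between light3_mid and d1_front below 0.03 m or distance between light3_mid and d1_back below 0.03 m or distance between light3_mid and d2_front below 0.03 m or distance between light3_mid and d2_back below 0.03 m or distance between light3_mid and spare_a below 0.03 m or distance between light3_mid and spare_b below 0.03 m) and (distance between light4_mid and d0_front below 0.03 m or distance between light4_mid and d0_back below 0.03 m or distance between light4_mid and d1_front below 0.03 m or distance between light4_mid and d1_back below 0.03 m or distance between light4_mid and d2_front below 0.03 m or distance between light4_mid and d2_back below 0.03 m or distance between light4_mid and spare_a below 0.03 m or distance between light4_mid and spare_b below 0.03 m) and (distance between light5_mid and d0_front below 0.03 m or distance between light5_mid and d0_back below 0.03 m or distance between light5_mid and d1_front below 0.03 m or distance between light5_mid and d1_back below 0.03 m or distance between light5_mid and d2_front below 0.03 m or distance between light5_mid and d2_back below 0.03 m or distance between light5_mid and spare_a below 0.03 m or distance between light5_mid and spare_b below 0.03 m) and (distance between light6_mid and d0_front below 0.03 m or distance between light6_mid and d0_back below 0.03 m or distance between light6_mid and d1_front below 0.03 m or distance between light6_mid and d1_back below 0.03 m or distance between light6_mid and d2_front below 0.03 m or distance between light6_mid and d2_back below 0.03 m or distance between light6_mid and spare_a below 0.03 m or distance between light6_mid and spare_b below 0.03 m) and angle between the z axis of each of light0_mid, light1_mid, light2_mid, light3_mid, light4_mid, light5_mid, light6_mid and the z axis of unit, either way round below 0.2 rad and value of joint each of drawer0, drawer1, drawer2 above 0.05 m), for 0.2 s.
At the end, for the whole second after the job is handed in: Every tealight rests flat (within 0.2 rad) on a compartment floor, its centre within 30 mm of the listed floor point; every back compartment holds one; the front compartments hold one each or all none; all others are in the spares tray; drawers within 8 mm of shut (distance between any of light0_mid, light1_mid, light2_mid, light3_mid, light4_mid, light5_mid, light6_mid and d0_back below 0.03 m and distance between any of light0_mid, light1_mid, light2_mid, light3_mid, light4_mid, light5_mid, light6_mid and d1_back below 0.03 m and distance between any of light0_mid, light1_mid, light2_mid, light3_mid, light4_mid, light5_mid, light6_mid and d2_back below 0.03 m and ((distance between any of light0_mid, light1_mid, light2_mid, light3_mid, light4_mid, light5_mid, light6_mid and d0_front below 0.03 m and distance between any of light0_mid, light1_mid, light2_mid, light3_mid, light4_mid, light5_mid, light6_mid and d1_front below 0.03 m and distance between any of light0_mid, light1_mid, light2_mid, light3_mid, light4_mid, light5_mid, light6_mid and d2_front below 0.03 m) or not (distance between any of light0_mid, light1_mid, light2_mid, light3_mid, light4_mid, light5_mid, light6_mid and d0_front below 0.03 m or distance between any of light0_mid, light1_mid, light2_mid, light3_mid, light4_mid, light5_mid, light6_mid and d1_front below 0.03 m or distance between any of light0_mid, light1_mid, light2_mid, light3_mid, light4_mid, light5_mid, light6_mid and d2_front below 0.03 m)) and (distance between light0_mid and d0_front below 0.03 m or distance between light0_mid and d0_back below 0.03 m or distance between light0_mid and d1_front below 0.03 m or distance between light0_mid and d1_back below 0.03 m or distance between light0_mid and d2_front below 0.03 m or distance between light0_mid and d2_back below 0.03 m or distance between light0_mid and spare_a below 0.03 m or distance between light0_mid and spare_b below 0.03 m) and (distance between light1_mid and d0_front below 0.03 m or distance between light1_mid and d0_back below 0.03 m or distance between light1_mid and d1_front below 0.03 m or distance between light1_mid and d1_back below 0.03 m or distance between light1_mid and d2_front below 0.03 m or distance between light1_mid and d2_back below 0.03 m or distance between light1_mid and spare_a below 0.03 m or distance between light1_mid and spare_b below 0.03 m) and (distance between light2_mid and d0_front below 0.03 m or distance between light2_mid and d0_back below 0.03 m or distance between light2_mid and d1_front below 0.03 m or distance between light2_mid and d1_back below 0.03 m or distance between light2_mid and d2_front below 0.03 m or distance between light2_mid and d2_back below 0.03 m or distance between light2_mid and spare_a below 0.03 m or distance between light2_mid and spare_b below 0.03 m) and (distance between light3_mid and d0_front below 0.03 m or distance between light3_mid and d0_back below 0.03 m or distance between light3_mid and d1_front below 0.03 m or distance between light3_mid and d1_back below 0.03 m or distance between light3_mid and d2_front below 0.03 m or distance between light3_mid and d2_back below 0.03 m or distance between light3_mid and spare_a below 0.03 m or distance between light3_mid and spare_b below 0.03 m) and (distance between light4_mid and d0_front below 0.03 m or distance between light4_mid and d0_back below 0.03 m or distance between light4_mid and d1_front below 0.03 m or distance between light4_mid and d1_back below 0.03 m or distance between light4_mid and d2_front below 0.03 m or distance between light4_mid and d2_back below 0.03 m or distance between light4_mid and spare_a below 0.03 m or distance between light4_mid and spare_b below 0.03 m) and (distance between light5_mid and d0_front below 0.03 m or distance between light5_mid and d0_back below 0.03 m or distance between light5_mid and d1_front below 0.03 m or distance between light5_mid and d1_back below 0.03 m or distance between light5_mid and d2_front below 0.03 m or distance between light5_mid and d2_back below 0.03 m or distance between light5_mid and spare_a below 0.03 m or distance between light5_mid and spare_b below 0.03 m) and (distance between light6_mid and d0_front below 0.03 m or distance between light6_mid and d0_back below 0.03 m or distance between light6_mid and d1_front below 0.03 m or distance between light6_mid and d1_back below 0.03 m or distance between light6_mid and d2_front below 0.03 m or distance between light6_mid and d2_back below 0.03 m or distance between light6_mid and spare_a below 0.03 m or distance between light6_mid and spare_b below 0.03 m) and angle between the z axis of each of light0_mid, light1_mid, light2_mid, light3_mid, light4_mid, light5_mid, light6_mid and the z axis of unit, either way round below 0.2 rad and value of joint each of drawer0, drawer1, drawer2 below 0.008 m and linear speed of each of light0, light1, light2, light3, light4, light5, light6 below 0.02 m/s); the robot touches nothing.
It fails at once if the pot is shifted by more than 30 mm or tipped (distance of pot from where it was at the start of the episode above 0.03 m or angle between pot's own z axis and vertical above 0.3 rad).
It fails at once if the jar is shifted by more than 30 mm or tipped (distance of jar from where it was at the start of the episode above 0.03 m or angle between jar's own z axis and vertical above 0.3 rad).
It fails at once if the nozzle is shifted by more than 30 mm or tipped (distance of nozzle from where it was at the start of the episode above 0.03 m or angle between nozzle's own z axis and vertical above 0.3 rad).
Of light0, light1, light2, light3, light4, light5, light6 only 5 to 7 are there at a start; the rules pass over those that are not, and their reading is None.
At some moment in a run one of light0, light1, light2, light3, light4, light5, light6 may be knocked a few centimetres aside while the robot is not near it.
Once in a run the grip may slacken for a moment while it holds something.
It also fails if it takes over 210 s, if anything falls off the work surface, if the arm or the gripper's body presses on something with over 40 N, if the wrist force passes 120 N, or if a joint passes its speed limit or range.

## Robot

A 6-joint arm with a two-finger parallel gripper is mounted at the origin on the work surface. World frame = base frame: x ahead of the robot, y to its left, z up, the work surface at z = 0. Lengths are in m, angles in rad, forces in N, time in s.
With the tool pointing down it reaches from about 0.3 to 0.775 m from the base axis. Payload 14.6 kg.
Tool frame: the origin (TCP) lies at the very end of the fingers, on their centre line; the grasp point (between the pads) lies 19 mm behind it; x points along the fingers, y is the direction in which the jaws open and shut, and the axes are right-handed (so a half turn about x gives the same grasp; the last joint's range is limited). The gripper opens to 94 mm and grips with 3 to 60 N. Pads are 16 mm wide; open, the fingers measure 119 mm over their backs; the gripper's body (75 mm by 177 mm) begins 78 mm behind the grasp point.
Start: joints at [-1.219, 0.3, 1.521, -0, 1.321, -0.067], TCP at [0.224, -0.502, 0.205] pointing down, gripper open.
Joint ranges: [-3.03, 3.03], [-0.79, 2.21], [0.23, 2.52], [-1.04, 4.18], [0, 3.07], [-2.55, 2.55]. Speed limits (rad/s): [2.22, 2.22, 2.57, 3.14, 3.14, 3.14].

## Interface

Orientations are given as [roll, pitch, yaw] about the fixed x, y, z axes, in that order (R = Rz(yaw) Ry(pitch) Rx(roll)).
In Python, from workcell import bot gives the robot as it stands.
- The arm moves only by the tool carry_out, never from a script. Its argument "motion" is text: rows parted by semicolons, each of 7 numbers parted by spaces: the shift along the tool's x, y, z in m, then the turn, a rotation vector about the tool's x, y, z in rad, then the opening in per cent of the stroke, from 0 (shut) to 100 (fully open). A call has exactly 8 rows; each row is the pose to reach, as a shift and turn from the pose measured when the call began, along the tool's axes at that moment; what a row does not reach only later rows make up. A row lasts 1/8 s, in which the tool goes at most 62.5 mm and 10.7 degrees, less where a joint would pass 70% of its speed; a pose out of reach is approached as far as the arm can. A call with a gripper value outside its range is refused whole. The fingers move at their own pace and stop on an object; "force" is the grip in N (left out, the last holds). Time passes only in rows, so rows that repeat a pose let the fingers close, or fill a call up. It gives the time, the measured TCP pose, the force and the opening at its end, in the units of the state.
- bot.get_obs(): the state, without advancing time (a new reading comes with each control period).
- bot.camera(name): name is "side" or "top" or "wrist"; returns a dict with "color" (480x640x3 uint8, blue, green, red), "fx", "fy", "cx", "cy" (pixels), "distortion" ([k1, k2, p1, p2, k3] as OpenCV has them; the pictures are not rectified), "R" (3x3) and "t" (3): a world point X has camera coordinates R X + t; the wrist camera has in their place "T_tool_cam" (4x4, takes a point from camera to tool coordinates, whose origin is the TCP and whose axes are the tool frame's). Camera axes: x right, y down, z forward; pixel columns grow to the right and rows downward; lengths in m; the calibration is good to about 2 mm. A picture is of the moment at which its call begins: read the wrist's pose just before it. There is no depth.
- bot.job_done(): hands the job in, once; it reports no verdict.
The state is a dict: "time_s": time; "qpos": joint angles; "joint_velocities": joint speeds; "tau": joint torques, N m; "position": TCP position; "eef_rot": TCP orientation; "force": force on the tool from outside, world axes, zero at the start; "moment": the same for the moment, N m; "finger_gap": finger opening in m.
Only numpy, scipy, OpenCV 4.12 (cv2) and the standard library are available. Lean on these libraries where they do the work, as an engineer would, in place of code of your own. Each camera call takes 0.05 s, during which the arm holds its last target.

## Working session

There is one attempt and no reset: what is moved stays moved. The work goes in short steps, Python scripts to look and compute and a tool call to move; the robot and the scene stay as the last step left them, time stands still between calls to the robot, and variables do not carry over. Pictures are saved under pics/ and viewed, and the job is handed in when it is done.

Besides the shell and the picture viewer there is one more tool, called after "Call:" as name(argument=value, ...) on one line, values as JSON. carry_out: Moves the arm, as the interface text tells. Its arguments: {"type":"object","properties":{"motion":{"type":"string"},"force":{"type":"number"}},"required":["motion"]}

```bash
mkdir -p pics; ls
python3 - <<'E'
from workcell import bot
import cv2
o=bot.get_obs(); print(o)
for n in ("side","top","wrist"):
    c=bot.camera(n); cv2.imwrite(f"pics/{n}0.png",c["color"])
    print(n,{k:v for k,v in c.items() if k!="color"})
E
```

```text
pics
{'time_s': 0.0, 'qpos': array([-1.21858748e+00,  3.00459566e-01,  1.52157402e+00, -3.59560650e-05,
        1.32068813e+00, -6.65885435e-02]), 'joint_velocities': array([-6.34851371e-04,  7.41158567e-04,  1.85071196e-03, -3.54929233e-03,
        5.38956418e-05,  7.99439381e-04]), 'tau': array([-1.19577420e-03, -5.31810594e+01, -3.52735627e+01,  7.07741152e-02,
        2.43823574e-02, -9.77616469e-05]), 'position': array([ 0.22356957, -0.50222856,  0.20489564]), 'eef_rot': array([-1.60654844,  1.56966673,  1.95385052]), 'force': array([ 0.12637732, -0.04521821,  0.98642984]), 'moment': array([-0.02094778,  0.04138339,  0.02299316]), 'finger_gap': 0.09406058678594437}
side {'fx': 485.41419595335276, 'fy': 485.41419595335276, 'cx': 318.3153670603673, 'cy': 242.0418116882452, 'distortion': array([0.04050687, 0.        , 0.        , 0.        , 0.        ]), 'R': array([[-0.99701936, -0.07554547,  0.01566127],
       [-0.06844326,  0.77237913, -0.63146337],
       [ 0.03560776, -0.63065312, -0.77524753]]), 't': array([0.47761767, 0.06943767, 1.17558044])}
top {'fx': 507.3443890614536,
[... 216 characters left out ...]

       [-0.98926729, -0.00332029, -0.14607946],
       [ 0.14594466,  0.02611621, -0.98894798]]), 't': array([0.01663761, 0.50253074, 1.04562035])}
wrist {'fx': 337.1735330402722, 'fy': 337.1735330402722, 'cx': 321.6018430017962, 'cy': 245.15202678331525, 'distortion': array([-0.06316836,  0.        ,  0.        ,  0.        ,  0.        ]), 'T_tool_cam': array([[-7.86853348e-04, -2.64205837e-01,  9.64465996e-01,
        -1.80704161e-01],
       [ 9.99999690e-01, -2.30243709e-04,  7.52770316e-04,
        -3.30761448e-04],
       [ 2.31759167e-05,  9.64466289e-01,  2.64205936e-01,
        -7.73910878e-02],
       [ 0.00000000e+00,  0.00000000e+00,  0.00000000e+00,
         1.00000000e+00]])}
```

View pics/top0.png

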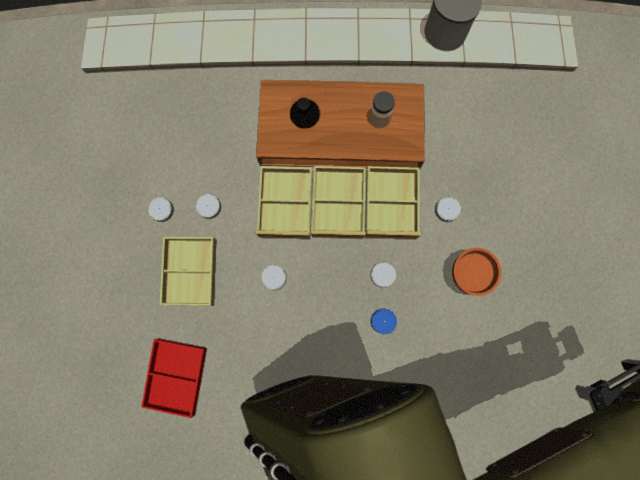

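View pics/side0.png

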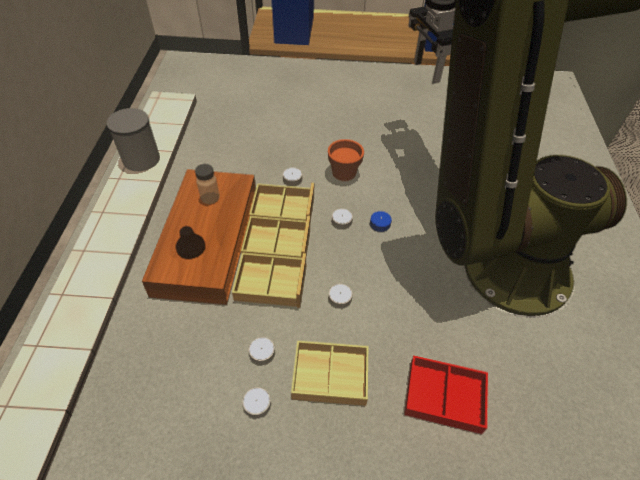

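View pics/wrist0.png

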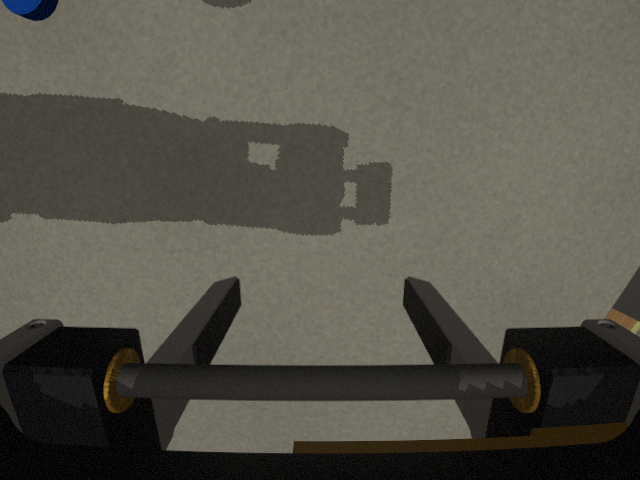

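```bash
cat > h.py <<'E'
import numpy as np, cv2
from scipy.spatial.transform import Rotation as Ro
from workcell import bot
def Rtool(o): return Ro.from_euler('xyz',o['eef_rot']).as_matrix()
def K(c): return np.array([[c['fx'],0,c['cx']],[0,c['fy'],c['cy']],[0,0,1]])
def pose(c,o=None):
    if 'R' in c: return c['R'],c['t']
    T=np.eye(4);T[:3,:3]=Rtool(o);T[:3,3]=o['position'];T=T@c['T_tool_cam']
    R=T[:3,:3].T; return R,-R@T[:3,3]
def ray(c,uv,z,o=None):
    R,t=pose(c,o); p=cv2.undistortPoints(np.array(uv,float).reshape(-1,1,2),K(c),c['distortion']).reshape(-1,2)
    C=-R.T@t; d=np.c_[p,np.ones(len(p))]@R
    return C+d*((z-C[2])/d[:,2])[:,None]
def proj(c,X,o=None):
    R,t=pose(c,o); return cv2.projectPoints(np.array(X,float).reshape(-1,1,3),cv2.Rodrigues(R)[0],t,K(c),c['distortion'])[0].reshape(-1,2)
def whites(c,o=None,z=0.022,amin=100):
    hsv=cv2.cvtColor(c['color'],cv2.COLOR_BGR2HSV)
    m=cv2.inRange(hsv,(0,0,165),(180,40,255)); m=cv2.morphologyEx(m,cv2.MORPH_CLOSE,np.ones((5,5)))
    out=[]
    for k in cv2.findContours(m,cv2.RETR_EXTERNAL,cv2.CHAIN_APPROX_NONE)[0]:
        if cv2.contourArea(k)<amin: continue
        P=ray(c,k.reshape(-1,2),z,o); 
        (e,r)=cv2.minEnclosingCircle(P[:,:2].astype(np.float32))
        if .015<r<.045: out.append((np.round(k.reshape(-1,2).mean(0)),np.round(e,4),round(r,4)))
    return out
def go(target,yaw=None,o=None):
    """shift in tool axes & turn to reach world target w/ tool down, jaw-axis yaw (tool y angle in world)"""
    o=o or bot.get_obs();R=Rtool(o);s=R.T@(np.array(target)-o['position'])
    y0=np.arctan2(R[1,1],R[0,1])
    if yaw is None: yaw=y0
    yaw=y0+(yaw-y0+np.pi/2)%np.pi-np.pi/2
    Rt=np.c_[[0,0,-1],[np.cos(yaw),np.sin(yaw),0],np.cross([0,0,-1],[np.cos(yaw),np.sin(yaw),0])]
    rv=Ro.from_matrix(R.T@Rt).as_rotvec()
    return np.round(s,4),np.round(rv,3),round(float(y0),3)
E
python3 - <<'E'
from h import *
o=bot.get_obs(); print(Rtool(o).round(3))
t=bot.camera("top");s=bot.camera("side")
for c in(t,s):
    for w in whites(c): print(w)
    print()
# tray corners outside in top
for uv in [(163,237),(214,237),(161,305),(212,305)]: print(ray(t,[uv],.034).round(3))
print('draw')
for n,c in(('top',t),): 
    for uv in [(260,168),(259,235),(311,235),(364,236),(419,235),(418,168)]: print(uv,ray(t,[uv],.034+.0).round(3))
    for uv in [(305,113),(383,100),(477,272)]: print(uv,ray(t,[uv],.08).round(3))
x=t['color'];cv2.imwrite('pics/crop1.png',cv2.resize(x[150:320,140:460],None,fx=2.5,fy=2.5))
E
```

```text
[[-0.     0.407 -0.914]
 [ 0.001 -0.914 -0.407]
 [-1.    -0.001 -0.   ]]
(array([273., 277.]), array([0.4202, 0.1138]), 0.0262)
(array([383., 274.]), array([ 0.4277, -0.123 ]), 0.0258)
(array([449., 208.]), array([ 0.5725, -0.2694]), 0.0259)
(array([159., 208.]), array([0.5713, 0.3736]), 0.0262)
(array([207., 205.]), array([0.5782, 0.2643]), 0.026)

(array([256., 400.]), array([0.5717, 0.3741]), 0.0263)
(array([261., 348.]), array([0.5796, 0.2644]), 0.0265)
(array([340., 293.]), array([0.4209, 0.1146]), 0.0265)
(array([342., 216.]), array([ 0.4284, -0.1233]), 0.0267)
(array([292., 173.]), array([ 0.5729, -0.2689]), 0.0261)

[[0.504 0.357 0.034]]
[[0.505 0.243 0.034]]
[[0.356 0.354 0.034]]
[[0.358 0.242 0.034]]
draw
(260, 168) [[0.659 0.146 0.034]]
(259, 235) [[0.509 0.144 0.034]]
(311, 235) [[0.51  0.032 0.034]]
(364, 236) [[ 0.508 -0.081  0.034]]
(419, 235) [[ 0.51  -0.199  0.034]]
(418, 168) [[ 0.659 -0.201  0.034]]
(305, 113) [[0.768 0.046 0.08 ]]
(383, 100) [[ 0.798 -0.122  0.08 ]]
(477, 272) [[ 0.427 -0.309  0.08 ]]
```

View pics/crop1.png

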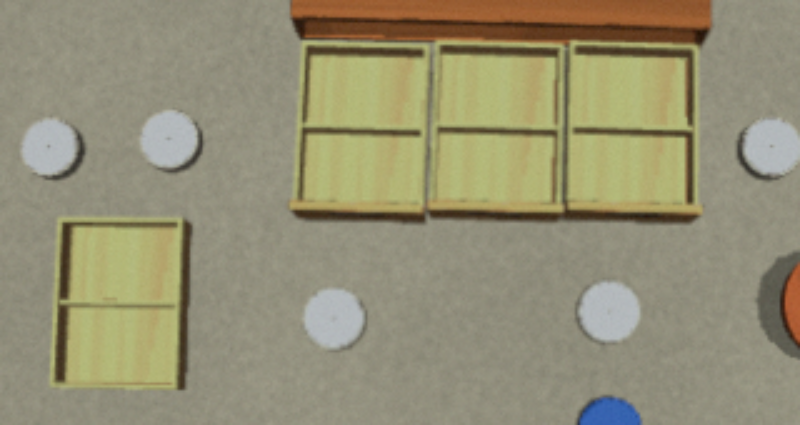

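The look-alikes at the moment are:
- White tealights (top view): (160,209), (207,206), (273,277), (384,274) and (449,209).
- Blue one to leave: (384,321).
- Wooden tray (188,271) is the spares tray. The red tray (174,378) is the decoy.

Next I'll measure the drawers in both views.

Run:
```python
from h import *
t=bot.camera("top");s=bot.camera("side")
a=cv2.resize(t['color'][155:245,250:430],None,fx=4.4,fy=4.4,interpolation=cv2.INTER_CUBIC)
b=cv2.resize(s['color'][170:310,225:325],None,fx=4.2,fy=4.2,interpolation=cv2.INTER_CUBIC)
cv2.imwrite('pics/dt.png',a);cv2.imwrite('pics/ds.png',b)
```

```text
(no output)
```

View pics/dt.png

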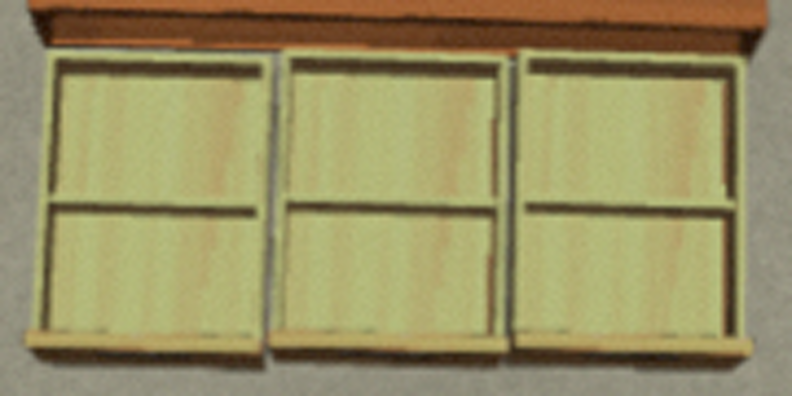

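View pics/ds.png

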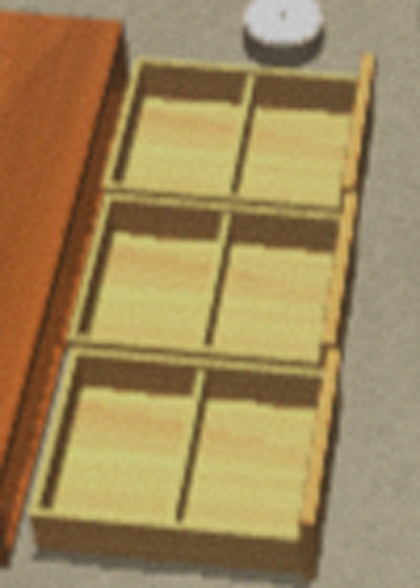

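Run:
```python
from h import *
t=bot.camera("top");s=bot.camera("side")
def tri(a,b):
    a=np.array(a)/4.4+[250,155]; b=np.array(b)/4.2+[225,170]
    P=[];pts=[]
    for c,u in((t,a),(s,b)):
        P.append(np.c_[c['R'],c['t']]);pts.append(cv2.undistortPoints(u.reshape(1,1,2),K(c),c['distortion']).reshape(2,1))
    X=cv2.triangulatePoints(P[0],P[1],*pts);X=(X[:3]/X[3]).ravel();return X.round(4)
for n,a,b in [('BL',(45,50),(33,515)),('BR',(747,57),(138,62)),('divL0',(50,201),(181,520)),('divR2',(738,206),(252,75)),
  ('divR0',(258,209),(203,370)),('divL1',(288,205),(208,343)),('div R1',(498,208),(228,210)),('divL2',(524,207),(235,192)),('panR2',(752,352),(374,57)),('unitR',(768,12),(122,18))]: print(n,tri(a,b))
for c in (t,s): print(-c['R'].T@c['t'])
# ray dividers mid in top at z .036
for u in [(153,205),(392,206),(631,207)]: print(ray(t,[np.array(u)/4.4+[250,155]],.036).round(4))
```

```text
BL [0.6597 0.1451 0.0389]
BR [ 0.6589 -0.2053  0.0314]
divL0 [0.5824 0.1407 0.0377]
divR2 [ 0.5836 -0.1985  0.0328]
divR0 [0.5822 0.0381 0.033 ]
divL1 [0.5819 0.0232 0.0391]
div R1 [ 0.5826 -0.0798  0.0362]
divL2 [ 0.5811 -0.0923  0.0392]
panR2 [ 0.5068 -0.1996  0.0546]
unitR [ 0.6693 -0.2099  0.0652]
[ 0.34441642 -0.00900725  1.10789533]
[0.43908682 0.72383312 0.94773308]
[[0.5824 0.0898 0.036 ]]
[[ 0.5821 -0.0278  0.036 ]]
[[ 0.582  -0.1451  0.036 ]]
```

Run:
```python
from h import *
print(go([.573,-.269,.12],np.pi/2))
```

```text
(array([ 0.0854, -0.0712, -0.4141]), array([0.419, 0.   , 0.   ]), -1.152)
```

Call:
carry_out(motion="0 -0.01 -0.06 0.1 0 0 80; 0 -0.02 -0.12 0.2 0 0 80; 0 -0.03 -0.18 0.3 0 0 80; 0 -0.042 -0.24 0.419 0 0 80; 0 -0.052 -0.3 0.419 0 0 80; 0.03 -0.063 -0.36 0.419 0 0 80; 0.06 -0.071 -0.414 0.419 0 0 80; 0.085 -0.071 -0.414 0.419 0 0 80", force=20)

```text
time_s: 1.45
position: [0.5751, -0.2667, 0.1188]
eef_rot: [-1.081, 1.57, 2.064]
force: [-0.7, -1.6, -0.3]
finger_gap: 0.0748
```

```bash
cat > look.py <<'E'
import sys
from h import *
o=bot.get_obs(); print(o['time_s'],o['position'].round(4),o['finger_gap'],Rtool(o).round(3).tolist(),o['qpos'].round(2))
for n in sys.argv[2:]:
    c=bot.camera(n); cv2.imwrite(f'pics/{n}{sys.argv[1]}.png',c['color'])
    for w in whites(c,o): print(n,w)
E
python3 look.py 1 top wrist; python3 -c "
from h import *
print(go([.573,-.269,.003],np.pi/2))"
```

```text
1.45 [ 0.5751 -0.2667  0.1188] 0.0747874196132734 [[-0.0, 0.003, -1.0], [0.001, -1.0, -0.003], [-1.0, -0.001, 0.0]] [-0.49  0.56  1.36  0.    1.22  1.08]
(array([ 0.114 ,  0.0016, -0.0013]), array([0.001, 0.005, 0.003]), -1.57)
```

View pics/top1.png

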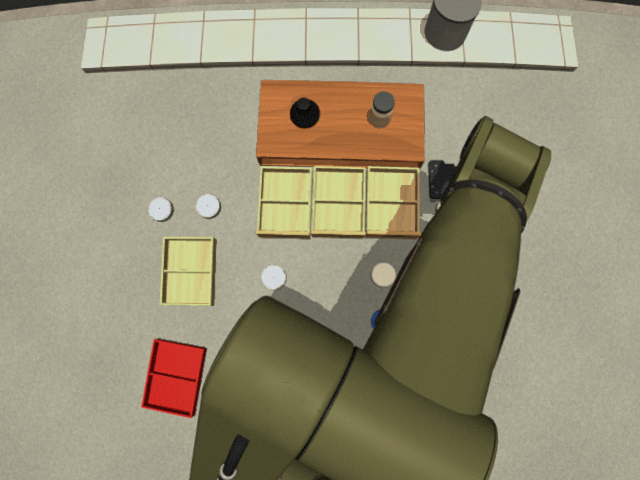

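View pics/wrist1.png

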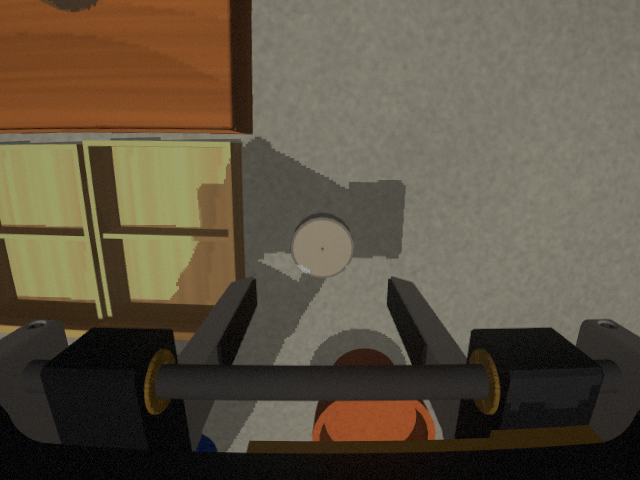

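The arm is above the right tealight: it's centred between the jaws in the wrist view at (322,246). Next I descend and grip.

Call:
carry_out(motion="0.04 0.0016 -0.0013 0 0 0 80; 0.08 0.0016 -0.0013 0 0 0 80; 0.105 0.0016 -0.0013 0 0 0 80; 0.113 0.0016 -0.0013 0 0 0 80; 0.113 0.0016 -0.0013 0 0 0 80; 0.113 0.0016 -0.0013 0 0 0 30; 0.113 0.0016 -0.0013 0 0 0 30; 0.113 0.0016 -0.0013 0 0 0 30", force=20)

```text
time_s: 2.55
position: [0.5734, -0.2691, 0.0048]
eef_rot: [-0.518, 1.566, 2.625]
force: [-0.9, 0.7, 5.9]
finger_gap: 0.0535
```

```bash
python3 look.py 2; python3 -c "
from h import *
print(go([.618,-.145,.10],np.pi/2))"
```

```text
2.55 [ 0.5734 -0.2691  0.0048] 0.053475083955402215 [[-0.004, 0.001, -1.0], [0.002, -1.0, -0.001], [-1.0, -0.002, 0.004]] [-0.5   0.7   1.42  0.    1.02  1.07]
(array([-0.0951, -0.1243, -0.0444]), array([0.001, 0.004, 0.002]), -1.569)
```

Call:
carry_out(motion="-0.05 0 0 0 0 0 30; -0.095 -0.01 0 0 0 0 30; -0.095 -0.06 -0.02 0 0 0 30; -0.095 -0.11 -0.04 0 0 0 30; -0.095 -0.124 -0.0445 0 0.004 0 30; -0.075 -0.124 -0.0445 0 0.004 0 30; -0.06 -0.124 -0.0445 0 0.004 0 30; -0.06 -0.124 -0.0445 0 0.004 0 30", force=30)

```text
time_s: 3.55
position: [0.6167, -0.1462, 0.0627]
eef_rot: [-0.759, 1.566, 2.382]
force: [0.4, 0.1, -0.7]
finger_gap: 0.0535
```

```bash
python3 look.py 3 wrist side; python3 -c "
from h import *
print(go([.618,-.145,.018],np.pi/2))"
```

```text
3.55 [ 0.6167 -0.1462  0.0627] 0.053472619233213 [[-0.003, -0.0, -1.0], [0.003, -1.0, 0.0], [-1.0, -0.003, 0.003]] [-0.29  0.63  1.39  0.    1.12  1.28]
side (array([255., 399.]), array([0.5726, 0.3702]), 0.032)
side (array([259., 348.]), array([0.5838, 0.2649]), 0.0307)
side (array([341., 292.]), array([0.4191, 0.1103]), 0.0311)
side (array([342., 213.]), array([ 0.4278, -0.1279]), 0.0252)
(array([ 0.0468, -0.001 , -0.0003]), array([0.   , 0.   , 0.002]), -1.571)
```

View pics/wrist3.png

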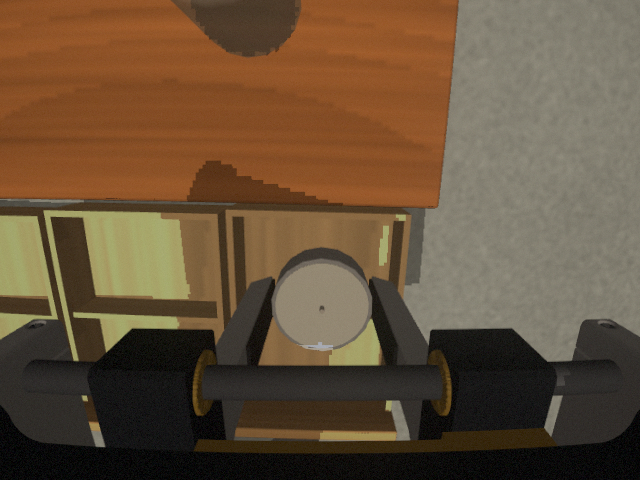

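View pics/side3.png

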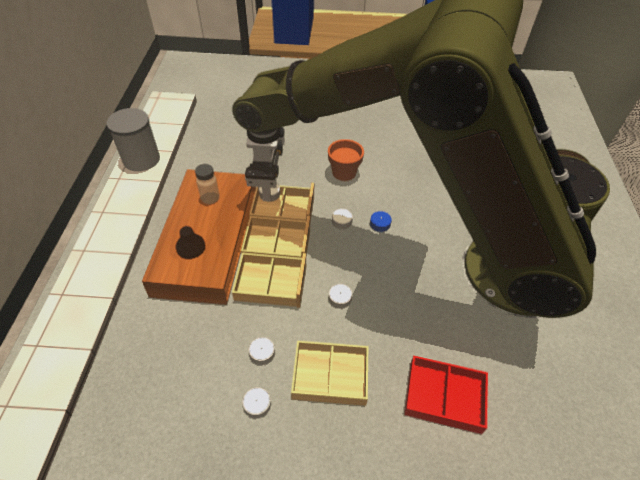

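Call:
carry_out(motion="0.02 -0.001 0 0 0 0 30; 0.038 -0.001 0 0 0 0 30; 0.045 -0.001 0 0 0 0 30; 0.047 -0.001 0 0 0 0 30; 0.047 -0.001 0 0 0 0 68; 0.047 -0.001 0 0 0 0 68; 0.047 -0.001 0 0 0 0 68; 0.01 -0.001 0 0 0 0 68", force=30)

```text
time_s: 4.65
position: [0.6164, -0.1447, 0.0529]
eef_rot: [-0.644, 1.565, 2.498]
force: [0.5, 0.5, -0.5]
finger_gap: 0.064
```

```bash
python3 look.py 4 wrist; python3 -c "
from h import *
print(go([.428,-.123,.1],np.pi/2))"
```

```text
4.65 [ 0.6164 -0.1447  0.0529] 0.06400397081449956 [[-0.005, 0.0, -1.0], [0.004, -1.0, -0.0], [-1.0, -0.004, 0.005]] [-0.29  0.64  1.4   0.    1.11  1.28]
(array([-0.0408, -0.0226,  0.1911]), array([ 0.   , -0.004,  0.001]), -1.571)
```

View pics/wrist4.png

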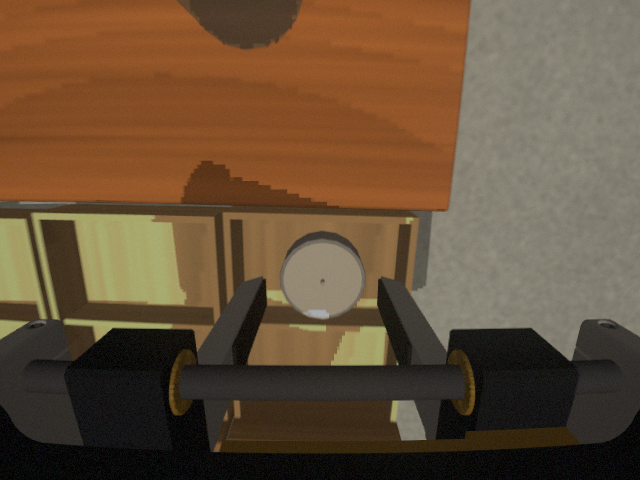

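Run:
```python
from h import *
o=bot.get_obs();c=bot.camera('wrist')
print('ctr',ray(c,[(322,282),(322,237),(322,317),(282,278),(364,278)],.032,o).round(4))
print('div',ray(c,[(240,310),(385,310),(240,322)],.036,o).round(4))
print(proj(c,[(.616,-.145,.032),(.616,-.145,.05)],o))
```

```text
ctr [[ 0.6142 -0.1454  0.032 ]
 [ 0.6449 -0.1453  0.032 ]
 [ 0.5887 -0.1454  0.032 ]
 [ 0.617  -0.119   0.032 ]
 [ 0.617  -0.1731  0.032 ]]
div [[ 0.5957 -0.0906  0.036 ]
 [ 0.5958 -0.1874  0.036 ]
 [ 0.5867 -0.09    0.036 ]]
[[321.44891584 279.47453678]
 [321.42904286 290.04898305]]
```

Call:
carry_out(motion="-0.04 0 0 0 0 0 80; -0.041 -0.01 0.055 0 0 0 80; -0.041 -0.02 0.115 0 0 0 80; -0.041 -0.0226 0.17 0 -0.004 0 80; -0.041 -0.0226 0.191 0 -0.004 0 80; -0.01 -0.0226 0.191 0 -0.004 0 80; 0.0 -0.0226 0.191 0 -0.004 0 80; 0.0 -0.0226 0.191 0 -0.004 0 80", force=30)

```text
time_s: 5.75
position: [0.4285, -0.123, 0.0574]
eef_rot: [-1.824, 1.57, 1.318]
force: [0.2, -0.2, 0.1]
finger_gap: 0.075
```

```bash
python3 look.py 5 side; python3 -c "
from h import *
print(go([.428,-.123,.004],np.pi/2))"
```

```text
5.75 [ 0.4285 -0.123   0.0574] 0.07501662769538474 [[0.0, 0.0, -1.0], [0.001, -1.0, -0.0], [-1.0, -0.001, -0.0]] [-0.36  0.27  1.95  0.    0.92  1.21]
side (array([256., 400.]), array([0.5721, 0.3743]), 0.0261)
side (array([261., 348.]), array([0.5785, 0.2639]), 0.0265)
side (array([340., 293.]), array([0.421 , 0.1146]), 0.0264)
side (array([270., 201.]), array([ 0.62  , -0.1572]), 0.0262)
(array([ 0.054 , -0.0001,  0.0009]), array([ 0.   , -0.001,  0.001]), -1.57)
```

View pics/side5.png

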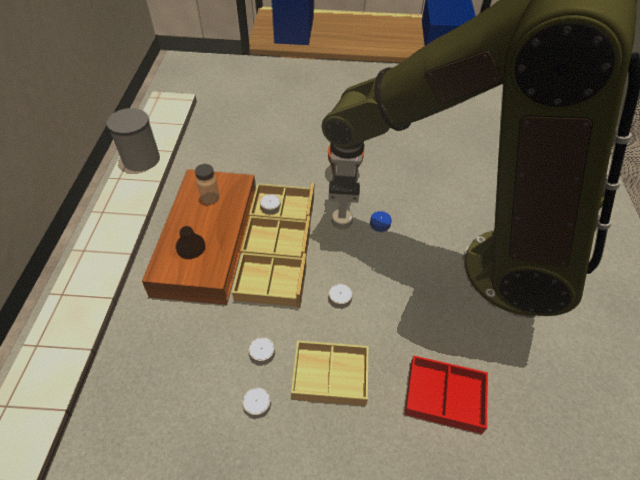

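Light 1 lies flat in the right back compartment at (270,201) in the side view. Next is the second one.

Call:
carry_out(motion="0.03 0 0.0005 0 0 0 80; 0.049 0 0.0005 0 0 0 80; 0.053 0 0.0005 0 0 0 80; 0.053 0 0.0005 0 0 0 80; 0.053 0 0.0005 0 0 0 30; 0.053 0 0.0005 0 0 0 30; 0.053 0 0.0005 0 0 0 30; 0.0 0 0.0005 0 0 0 30", force=30)

```text
time_s: 6.8
position: [0.4265, -0.1225, 0.0563]
eef_rot: [-0.555, 1.565, 2.587]
force: [0.2, 0.3, 1.0]
finger_gap: 0.0532
```

```bash
python3 look.py 5; python3 -c "
from h import *
print(go([.619,-.0275,.1],np.pi/2))"
```

```text
6.8 [ 0.4265 -0.1225  0.0563] 0.05315119766686096 [[-0.005, 0.0, -1.0], [0.003, -1.0, -0.0], [-1.0, -0.003, 0.005]] [-0.36  0.27  1.95  0.    0.93  1.21]
(array([-0.0444, -0.095 , -0.1923]), array([0.   , 0.005, 0.003]), -1.571)
```

Call:
carry_out(motion="-0.044 -0.005 -0.01 0 0 0 30; -0.044 -0.03 -0.06 0 0 0 30; -0.044 -0.06 -0.12 0 0 0 30; -0.044 -0.085 -0.17 0 0.005 0 30; -0.044 -0.095 -0.1923 0 0.005 0 30; -0.044 -0.095 -0.1923 0 0.005 0 30; 0 -0.095 -0.1923 0 0.005 0 30; 0 -0.095 -0.1923 0 0.005 0 30", force=30)

```text
time_s: 7.8
position: [0.6164, -0.0277, 0.0531]
eef_rot: [-0.548, 1.564, 2.593]
force: [-0.8, 0.0, -1.5]
finger_gap: 0.0533
```

```bash
python3 look.py 6; python3 -c "
from h import *
print(go([.619,-.0275,.018],np.pi/2))"
```

```text
7.8 [ 0.6164 -0.0277  0.0531] 0.053267272990836 [[-0.006, -0.0, -1.0], [0.004, -1.0, 0.0], [-1.0, -0.004, 0.006]] [-0.11  0.61  1.45  0.    1.09  1.46]
(array([ 0.0351, -0.0001, -0.0028]), array([-0.   ,  0.006,  0.004]), -1.571)
```

Call:
carry_out(motion="0.02 0 -0.0028 0 0.006 0.004 30; 0.031 0 -0.0028 0 0.006 0.004 30; 0.0355 0 -0.0028 0 0.006 0.004 30; 0.0355 0 -0.0028 0 0.006 0.004 30; 0.0355 0 -0.0028 0 0.006 0.004 68; 0.0355 0 -0.0028 0 0.006 0.004 68; 0.0355 0 -0.0028 0 0.006 0.004 68; -0.01 0 -0.0028 0 0.006 0.004 68", force=30)

```text
time_s: 8.8
position: [0.6174, -0.0276, 0.0607]
eef_rot: [-0.032, 1.565, 3.11]
force: [0.1, 0.2, 0.9]
finger_gap: 0.0641
```

```bash
python3 look.py 7 side; python3 -c "
from h import *
print(go([.421,.1142,.1],np.pi/2))"
```

```text
8.8 [ 0.6174 -0.0276  0.0607] 0.06406064571330466 [[-0.006, -0.0, -1.0], [0.0, -1.0, 0.0], [-1.0, -0.0, 0.006]] [-0.1   0.6   1.45 -0.    1.1   1.47]
side (array([256., 398.]), array([0.5727, 0.3673]), 0.0334)
side (array([261., 347.]), array([0.5796, 0.2602]), 0.0304)
side (array([340., 294.]), array([0.4211, 0.1151]), 0.0265)
(array([-0.032 , -0.142 ,  0.1999]), array([-0.   , -0.005, -0.001]), -1.571)
```

View pics/side7.png

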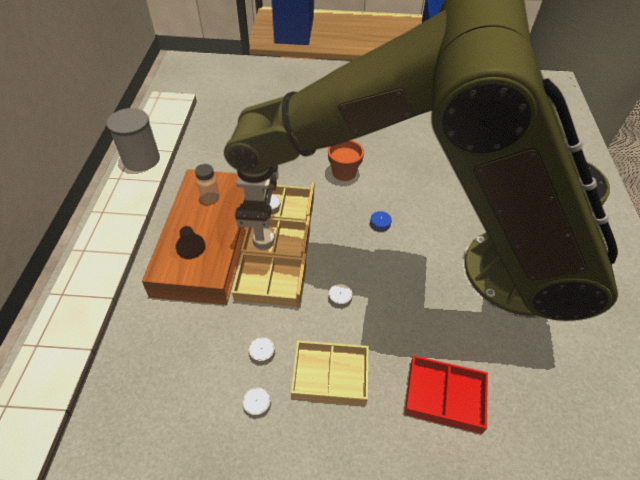

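Call:
carry_out(motion="-0.045 0 0 0 0 0 80; -0.045 -0.035 0.05 0 0 0 80; -0.045 -0.07 0.1 0 0 0 80; -0.045 -0.105 0.15 0 0 0 80; -0.04 -0.135 0.19 0 -0.005 0 80; -0.032 -0.142 0.2 0 -0.005 0 80; 0.0 -0.142 0.2 0 -0.005 0 80; 0.0 -0.142 0.2 0 -0.005 0 80", force=30)

```text
time_s: 9.85
position: [0.4206, 0.1137, 0.0667]
eef_rot: [0.541, 1.568, -2.601]
force: [-0.3, -0.3, 0.5]
finger_gap: 0.0755
```

```bash
python3 look.py 8 side top; python3 -c "
from h import *
print(go([.421,.1142,.004],np.pi/2))"
```

```text
9.85 [0.4206 0.1137 0.0667] 0.07550328631249352 [[-0.003, -0.0, -1.0], [-0.002, -1.0, 0.0], [-1.0, 0.002, 0.003]] [ 0.18  0.23  1.97 -0.    0.94  1.75]
side (array([255., 399.]), array([0.5761, 0.3733]), 0.0302)
side (array([261., 348.]), array([0.5788, 0.2643]), 0.0265)
side (array([263., 236.]), array([ 0.6207, -0.0376]), 0.0256)
side (array([270., 201.]), array([ 0.6194, -0.1568]), 0.0266)
top (array([159., 208.]), array([0.5714, 0.3742]), 0.0261)
top (array([207., 205.]), array([0.5781, 0.2647]), 0.0263)
top (array([394., 187.]), array([ 0.6198, -0.148 ]), 0.0266)
top (array([340., 186.]), array([ 0.621 , -0.0289]), 0.0263)
(array([ 0.0645, -0.0004,  0.0008]), array([-0.001, -0.   , -0.001]), -1.572)
```

View pics/top8.png

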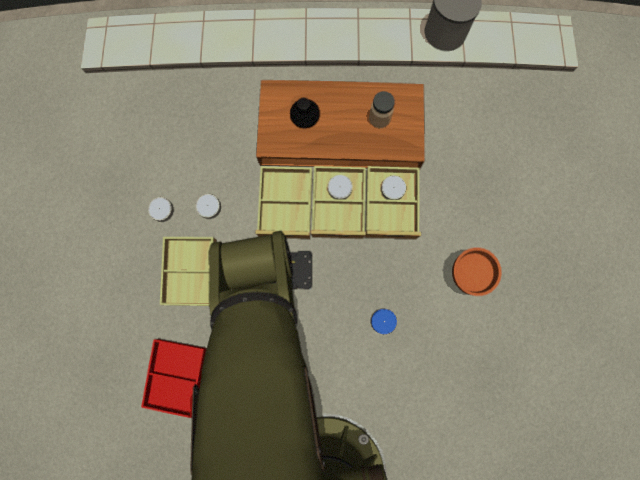

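View pics/side8.png

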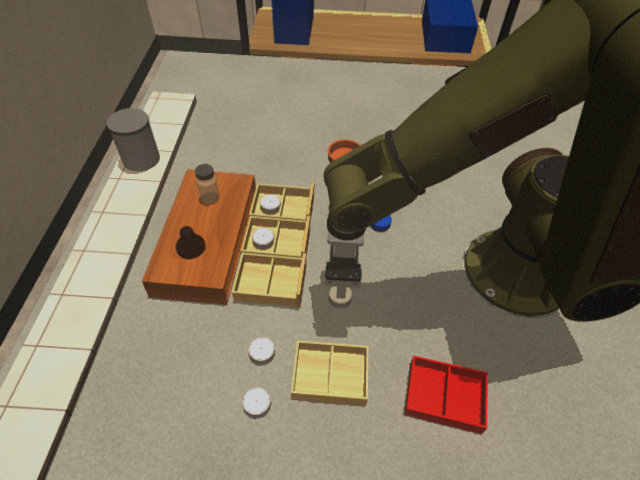

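Two lights are in the middle and right back compartments, at (340,187) and (394,187) in the top view. The right half of the table, now clear of the arm, shows no further tealights, so there are five.

Call:
carry_out(motion="0.04 0 0.0008 0 0 0 80; 0.058 0 0.0008 0 0 0 80; 0.063 0 0.0008 0 0 0 80; 0.063 0 0.0008 0 0 0 80; 0.063 0 0.0008 0 0 0 30; 0.063 0 0.0008 0 0 0 30; 0.063 0 0.0008 0 0 0 30; 0.01 0 0.0008 0 0 0 30", force=30)

```text
time_s: 10.95
position: [0.4191, 0.1135, 0.0568]
eef_rot: [0.345, 1.564, -2.797]
force: [0.6, 0.1, 0.4]
finger_gap: 0.053
```

```bash
python3 look.py 9; python3 -c "
from h import *
print(go([.62,.09,.1],np.pi/2))"
```

```text
10.95 [0.4191 0.1135 0.0568] 0.05297809353825495 [[-0.006, -0.001, -1.0], [-0.002, -1.0, 0.001], [-1.0, 0.002, 0.006]] [ 0.18  0.25  1.98 -0.    0.92  1.75]
(array([-0.0443,  0.0234, -0.2007]), array([-0.001,  0.006, -0.002]), -1.572)
```

Call:
carry_out(motion="-0.044 0 -0.01 0 0 0 30; -0.044 0.006 -0.06 0 0 0 30; -0.044 0.012 -0.12 0 0 0 30; -0.044 0.018 -0.175 0 0.006 0 30; -0.044 0.0234 -0.2 0 0.006 0 30; -0.044 0.0234 -0.2 0 0.006 0 30; 0 0.0234 -0.2 0 0.006 0 30; 0 0.0234 -0.2 0 0.006 0 30", force=30)

```text
time_s: 11.95
position: [0.6166, 0.09, 0.0531]
eef_rot: [0.42, 1.564, -2.722]
force: [0.8, 0.6, -0.3]
finger_gap: 0.0534
```

```bash
python3 look.py 10; python3 -c "
from h import *
print(go([.62,.09,.018],np.pi/2))"
```

```text
11.95 [0.6166 0.09   0.0531] 0.053376647229780576 [[-0.006, -0.0, -1.0], [-0.003, -1.0, 0.0], [-1.0, 0.003, 0.006]] [ 0.09  0.62  1.43 -0.    1.1   1.66]
(array([ 0.0351, -0.0001, -0.0036]), array([-0.   ,  0.006, -0.003]), -1.571)
```

Call:
carry_out(motion="0.02 0 -0.0036 0 0.006 -0.003 30; 0.031 0 -0.0036 0 0.006 -0.003 30; 0.0355 0 -0.0036 0 0.006 -0.003 30; 0.0355 0 -0.0036 0 0.006 -0.003 30; 0.0355 0 -0.0036 0 0.006 -0.003 68; 0.0355 0 -0.0036 0 0.006 -0.003 68; 0.0355 0 -0.0036 0 0.006 -0.003 68; -0.02 0 -0.0036 0 0.006 -0.003 68", force=30)

```text
time_s: 12.95
position: [0.6181, 0.0898, 0.07]
eef_rot: [0.043, 1.563, -3.1]
force: [1.2, 0.5, 0.5]
finger_gap: 0.0642
```

```bash
python3 look.py 11; python3 -c "
from h import *
print(go([.579,.2645,.1],np.pi/2))"
```

```text
12.95 [0.6181 0.0898 0.07  ] 0.06421304714893347 [[-0.008, -0.001, -1.0], [-0.0, -1.0, 0.001], [-1.0, 0.0, 0.008]] [0.09 0.6  1.42 0.   1.13 1.66]
(array([-0.0298, -0.1747,  0.0395]), array([-0.001,  0.008, -0.   ]), -1.571)
```

Call:
carry_out(motion="-0.03 -0.005 0 0 0 0 80; -0.03 -0.06 0.013 0 0.008 0 80; -0.03 -0.115 0.026 0 0.008 0 80; -0.03 -0.16 0.038 0 0.008 0 80; -0.03 -0.1747 0.0395 0 0.008 0 80; -0.01 -0.1747 0.0395 0 0.008 0 80; -0.01 -0.1747 0.0395 0 0.008 0 80; -0.01 -0.1747 0.0395 0 0.008 0 80", force=30)

```text
time_s: 13.95
position: [0.5792, 0.2632, 0.08]
eef_rot: [1.234, 1.57, -1.909]
force: [-0.6, 0.7, 1.1]
finger_gap: 0.0749
```

```bash
python3 look.py 12 top side; python3 -c "
from h import *
print(go([.579,.2645,.004],np.pi/2))"
```

```text
13.95 [0.5792 0.2632 0.08  ] 0.07487895749963126 [[-0.0, -0.002, -1.0], [-0.001, -1.0, 0.002], [-1.0, 0.001, 0.0]] [ 0.37  0.61  1.38 -0.    1.15  1.94]
top (array([614., 408.]), array([ 0.1314, -0.63  ]), 0.0299)
top (array([394., 187.]), array([ 0.6196, -0.1474]), 0.0267)
top (array([340., 186.]), array([ 0.6206, -0.029 ]), 0.0265)
top (array([286., 185.]), array([0.6222, 0.0896]), 0.0266)
top (array([219., 158.]), array([0.6874, 0.2461]), 0.04)
top (array([141., 127.]), array([0.7653, 0.4292]), 0.0385)
side (array([252., 402.]), array([0.5759, 0.3751]), 0.0448)
(array([ 0.0765, -0.0008,  0.0004]), array([-0.002, -0.001, -0.   ]), -1.573)
```

View pics/side12.png

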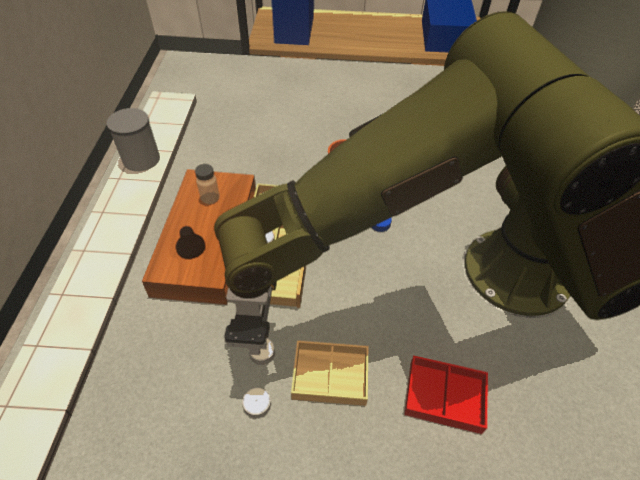

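View pics/top12.png

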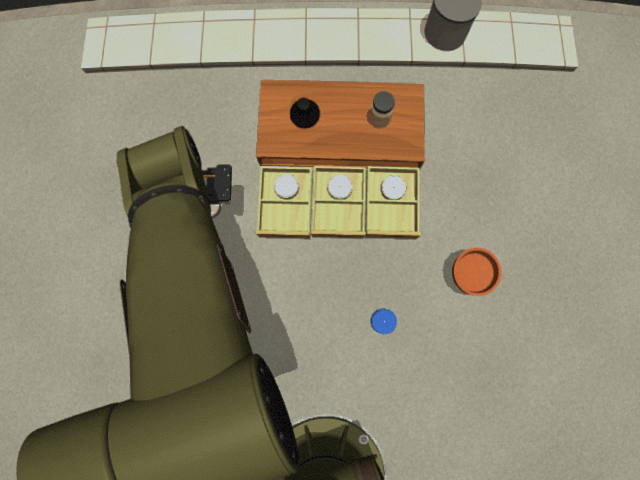

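Call:
carry_out(motion="0.04 -0.0008 0 0 0 0 80; 0.068 -0.0008 0 0 0 0 80; 0.0755 -0.0008 0 0 0 0 80; 0.0755 -0.0008 0 0 0 0 80; 0.0755 -0.0008 0 0 0 0 30; 0.0755 -0.0008 0 0 0 0 30; 0.0755 -0.0008 0 0 0 0 30; 0.02 -0.0008 0 0 0 0 30", force=30)

```text
time_s: 15.05
position: [0.5773, 0.2637, 0.0575]
eef_rot: [0.442, 1.564, -2.702]
force: [0.6, 0.2, -0.5]
finger_gap: 0.0531
```

```bash
python3 - <<'E'
from h import *
cv2.imwrite('pics/tr.png',cv2.resize(cv2.imread('pics/top8.png')[225:315,150:225],None,fx=6,fy=6,interpolation=cv2.INTER_CUBIC))
E
python3 look.py 13; python3 -c "
from h import *
print(go([.467,.3,.1],np.pi/2))"
```

```text
15.05 [0.5773 0.2637 0.0575] 0.0530780691849848 [[-0.006, -0.002, -1.0], [-0.003, -1.0, 0.002], [-1.0, 0.003, 0.006]] [ 0.37  0.64  1.39 -0.    1.12  1.94]
(array([-0.0419, -0.036 ,  0.1106]), array([-0.002,  0.006, -0.003]), -1.573)
```

View pics/tr.png

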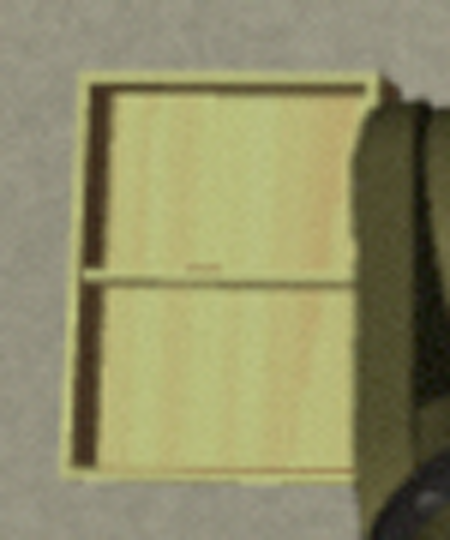

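Run:
```python
from h import *
c=bot.camera('top')
P=lambda u,z:ray(c,np.array(u)/6+[150,225],z).round(4)
print(P([(80,74),(382,74),(62,474)],.034),P([(82,276)],.030))
a=P([(82,276)],.030)[0]
c=cv2.imread('pics/top0.png')[225:315,150:225]
cv2.imwrite('pics/tr2.png',cv2.resize(c,None,fx=6,fy=6,interpolation=cv2.INTER_CUBIC))
```

```text
[[0.5036 0.3558 0.034 ]
 [0.504  0.2433 0.034 ]
 [0.3585 0.3558 0.034 ]] [[0.4301 0.3527 0.03  ]]
```

View pics/tr2.png

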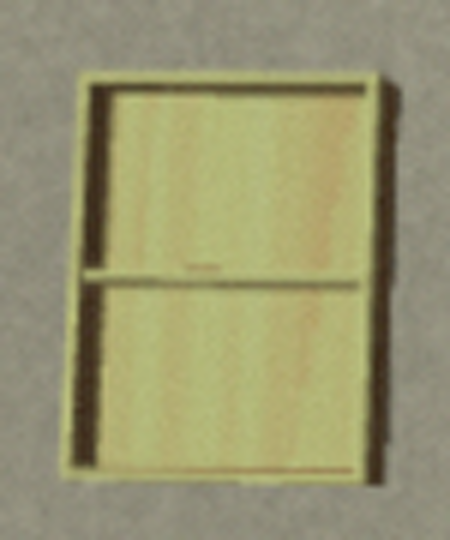

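Call:
carry_out(motion="-0.04 -0.003 0.01 0 0 0 30; -0.04 -0.02 0.06 0 0 0 30; -0.04 -0.035 0.1 0 0.006 0 30; -0.04 -0.0355 0.111 0 0.006 0 30; -0.01 -0.0355 0.111 0 0.006 0 30; 0.02 -0.0355 0.111 0 0.006 0 30; 0.02 -0.0355 0.111 0 0.006 0 30; 0.02 -0.0355 0.111 0 0.006 0 30", force=30)

```text
time_s: 16.1
position: [0.4713, 0.3012, 0.0486]
eef_rot: [-2.947, 1.557, 0.193]
force: [1.4, 0.1, 0.1]
finger_gap: 0.0536
```

```bash
python3 look.py 14; python3 -c "
from h import *
print(go([.466,.299,.011],np.pi/2))"
```

```text
16.1 [0.4713 0.3012 0.0486] 0.05355994839556521 [[0.014, -0.002, -1.0], [0.003, -1.0, 0.002], [-1.0, -0.003, -0.014]] [ 0.51  0.49  1.65 -0.01  0.99  2.08]
(array([0.0375, 0.0023, 0.0059]), array([-0.002, -0.014,  0.003]), -1.573)
```

```bash
python3 look.py 15 wrist side;python3 -c "
from h import *
print(bot.get_obs())"
```

```text
16.1 [0.4713 0.3012 0.0486] 0.05355994839556521 [[0.014, -0.002, -1.0], [0.003, -1.0, 0.002], [-1.0, -0.003, -0.014]] [ 0.51  0.49  1.65 -0.01  0.99  2.08]
side (array([254., 400.]), array([0.5753, 0.3717]), 0.0301)
side (array([254., 275.]), array([0.6226, 0.0818]), 0.0259)
side (array([263., 236.]), array([ 0.6202, -0.0372]), 0.0261)
side (array([270., 201.]), array([ 0.619 , -0.1567]), 0.0266)
{'time_s': 16.2, 'qpos': array([ 0.50544134,  0.49037254,  1.65058943, -0.00520973,  0.98645587,
        2.08094462]), 'joint_velocities': array([ 9.83600080e-04, -5.60937520e-04,  3.89397453e-03, -1.38873780e-03,
       -6.23286508e-03, -3.54948772e-05]), 'tau': array([-6.57857582e-02, -5.79339051e+01, -2.97353822e+01, -3.01748828e-02,
       -9.13881487e-02, -4.10899796e-03]), 'position': array([0.47129541, 0.30129605, 0.04882813]), 'eef_rot': array([-2.93163147,  1.55596451,  0.20809738]), 'force': array([ 0.38830471, -0.4963776 , -1.94220147]), 'moment': array([ 0.02685729, -0.01054043, -0.01064798]), 'finger_gap': 0.05336307252316353}
```

View pics/wrist15.png

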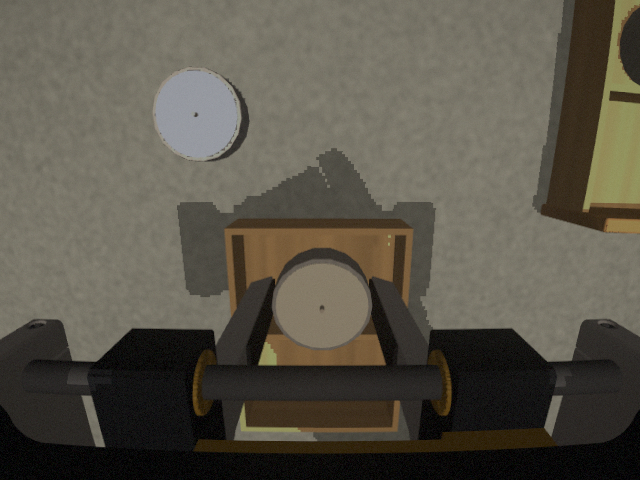

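View pics/side15.png

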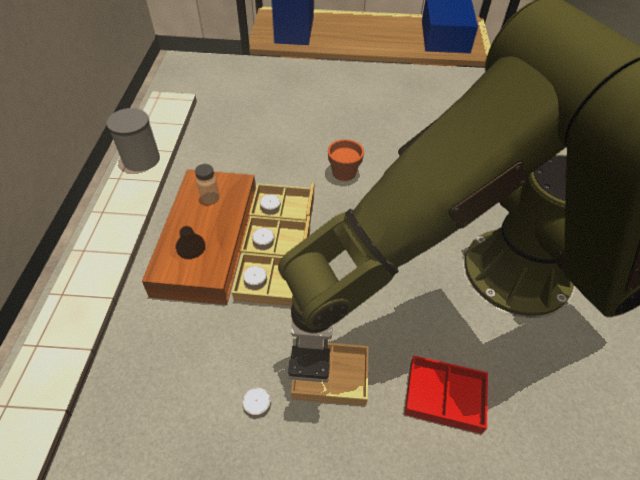

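The light is held above the tray's far compartment, a little short of the target. I'll finish the approach and release.

Call:
carry_out(motion="0.005 0.0023 0.0059 0 -0.014 0.003 30; 0.015 0.0023 0.0059 0 -0.014 0.003 30; 0.028 0.0023 0.0059 0 -0.014 0.003 30; 0.036 0.0023 0.0059 0 -0.014 0.003 30; 0.0375 0.0023 0.0059 0 -0.014 0.003 30; 0.0375 0.0023 0.0059 0 -0.014 0.003 30; 0.0375 0.0023 0.0059 0 -0.014 0.003 30; 0.0375 0.0023 0.0059 0 -0.014 0.003 30", force=30)

```text
time_s: 17.2
position: [0.4661, 0.2992, 0.0115]
eef_rot: [-2.788, 1.57, 0.352]
force: [-0.7, 1.0, -0.8]
finger_gap: 0.0536
```

```bash
python3 look.py 16 wrist; python3 -c "
from h import *
print(bot.get_obs()['force'],go([.466,.299,.011],np.pi/2))"
```

```text
17.2 [0.4661 0.2992 0.0115] 0.053602427264472154 [[0.001, -0.002, -1.0], [0.0, -1.0, 0.002], [-1.0, -0.0, -0.001]] [ 0.5   0.54  1.67 -0.    0.92  2.08]
wrist (array([160.,  82.]), array([0.5719, 0.3761]), 0.0244)
[-0.01396516  0.26423961 -0.88565425] (array([0.0005, 0.0002, 0.    ]), array([-0.002, -0.001,  0.   ]), -1.573)
```

View pics/wrist16.png

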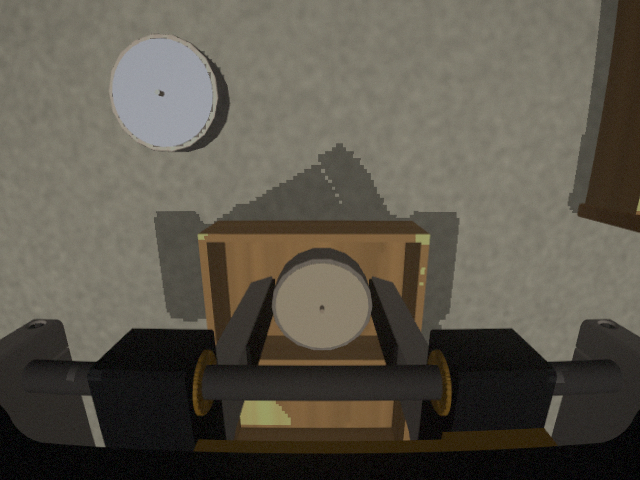

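Good; release and lift.

Call:
carry_out(motion="0.001 0 0 0 0 0 68; 0.001 0 0 0 0 0 68; 0.001 0 0 0 0 0 68; -0.03 0 0 0 0 0 68; -0.09 0 0 0 0 0 68; -0.09 0 -0.05 0 0 0 80; -0.09 -0.04 -0.09 0 0 0 80; -0.09 -0.07 -0.1 0 0 0 80", force=30)

```text
time_s: 18.25
position: [0.5678, 0.3696, 0.1013]
eef_rot: [-2.769, 1.569, 0.37]
force: [0.0, 0.1, -0.2]
finger_gap: 0.0751
```

```bash
python3 look.py 17 side top; python3 -c "
from h import *
print(go([.5715,.374,.06],np.pi/2))"
```

```text
18.25 [0.5678 0.3696 0.1013] 0.07507194640928629 [[0.001, -0.003, -1.0], [0.0, -1.0, 0.003], [-1.0, -0.0, -0.001]] [ 0.52  0.67  1.22 -0.    1.25  2.1 ]
side (array([270., 201.]), array([ 0.619 , -0.1567]), 0.0266)
top (array([264., 280.]), array([0.4145, 0.1353]), 0.029)
top (array([394., 187.]), array([ 0.6195, -0.1477]), 0.0264)
top (array([340., 186.]), array([ 0.6206, -0.029 ]), 0.0265)
top (array([286., 185.]), array([0.6224, 0.0893]), 0.0266)
(array([ 0.0408, -0.003 , -0.0051]), array([-0.   , -0.001,  0.   ]), -1.571)
```

View pics/side17.png

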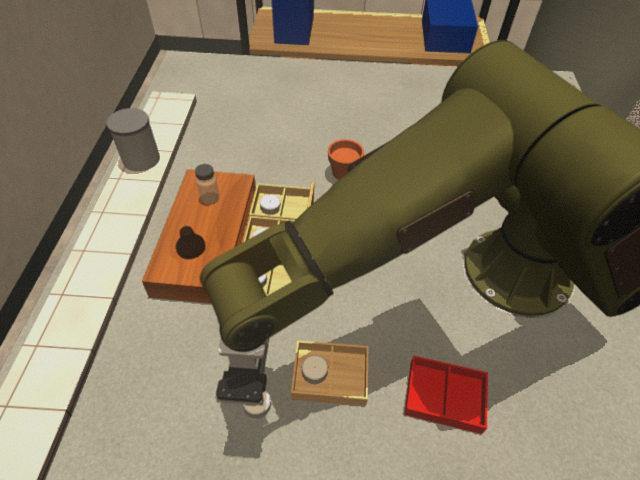

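Light 4 is flat in the tray at (315,369). Now the last one, at (256,402).

Call:
carry_out(motion="0.0 -0.004 -0.0045 0 0 0 80; 0.03 -0.004 -0.0045 0 0 0 80; 0.07 -0.004 -0.0045 0 0 0 80; 0.09 -0.004 -0.0045 0 0 0 80; 0.0965 -0.004 -0.0045 0 0 0 80; 0.0965 -0.004 -0.0045 0 0 0 80; 0.0965 -0.004 -0.0045 0 0 0 80; 0.0965 -0.004 -0.0045 0 0 0 30", force=30)

```text
time_s: 19.35
position: [0.5712, 0.3753, 0.0053]
eef_rot: [-2.584, 1.569, 0.557]
force: [0.1, 0.5, -0.4]
finger_gap: 0.0687
```

Call:
carry_out(motion="0 0 0 0 0 0 30; 0 0 0 0 0 0 30; -0.03 0 0 0 0 0 30; -0.08 0 0 0 0 0 30; -0.08 0 0 0 0 0 30; -0.08 0 0 0 0 0 30; -0.08 0 0 0 0 0 30; -0.08 0 0 0 0 0 30", force=30)

```text
time_s: 20.35
position: [0.5708, 0.375, 0.0842]
eef_rot: [-2.411, 1.57, 0.73]
force: [0.8, -0.5, -1.3]
finger_gap: 0.0531
```

```bash
python3 look.py 18 wrist; python3 -c "
from h import *
print(go([.394,.299,.085],np.pi/2))"
```

```text
20.35 [0.5708 0.375  0.0842] 0.053083088271610235 [[0.0, -0.0, -1.0], [0.0, -1.0, 0.0], [-1.0, -0.0, -0.0]] [0.53 0.7  1.21 0.   1.23 2.1 ]
(array([-0.0008,  0.0761,  0.1768]), array([-0.   , -0.001,  0.001]), -1.571)
```

View pics/wrist18.png

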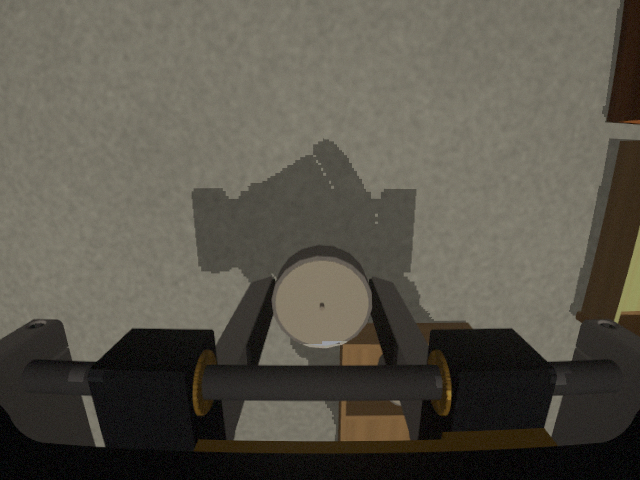

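Call:
carry_out(motion="-0.005 0.016 0.03 0 0 0 30; -0.005 0.035 0.08 0 0 0 30; -0.005 0.055 0.13 0 0 0 30; -0.005 0.076 0.17 0 0 0 30; -0.001 0.0761 0.1768 0 0 0 30; -0.001 0.0761 0.1768 0 0 0 30; 0.02 0.0761 0.1768 0 0 0 30; 0.03 0.0761 0.1768 0 0 0 30", force=30)

```text
time_s: 21.4
position: [0.3946, 0.2992, 0.0533]
eef_rot: [-0.671, 1.571, 2.47]
force: [-0.5, -0.1, -0.9]
finger_gap: 0.0536
```

```bash
python3 look.py 19 wrist; python3 -c "
from h import *
print(go([.394,.299,.011],np.pi/2))"
```

```text
21.4 [0.3946 0.2992 0.0533] 0.05357199326442576 [[-0.0, -0.001, -1.0], [0.0, -1.0, 0.001], [-1.0, -0.0, 0.0]] [0.57 0.37 1.82 0.   0.95 2.15]
(array([ 0.0413, -0.0002,  0.    ]), array([-0.001,  0.001, -0.001]), -1.571)
```

View pics/wrist19.png

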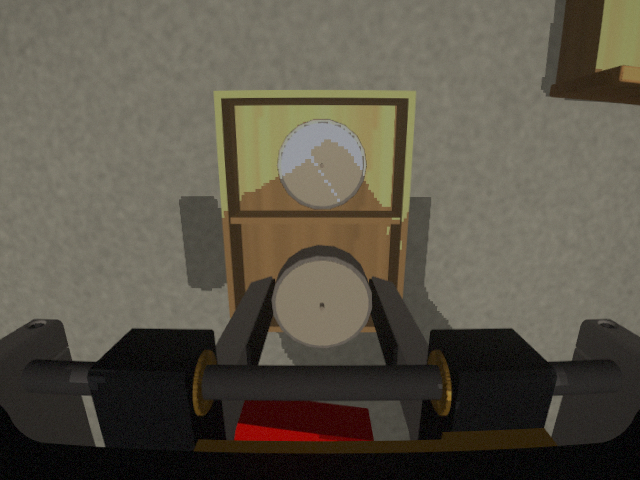

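Call:
carry_out(motion="0.02 0 0.0006 0 0 0 30; 0.036 0 0.0006 0 0 0 30; 0.0415 0 0.0006 0 0 0 30; 0.042 0 0.0006 0 0 0 30; 0.042 0 0.0006 0 0 0 68; 0.042 0 0.0006 0 0 0 68; 0.042 0 0.0006 0 0 0 68; 0 0 0.0006 0 0 0 68", force=30)

```text
time_s: 22.45
position: [0.3922, 0.298, 0.0509]
eef_rot: [0.574, 1.564, -2.568]
force: [0.1, -0.0, 0.3]
finger_gap: 0.0637
```

```bash
python3 look.py 20 ; python3 -c "
from h import *
print(go([.42,.09,.13],np.pi/2))"
```

```text
22.45 [0.3922 0.298  0.0509] 0.06367628050662584 [[-0.005, -0.001, -1.0], [-0.004, -1.0, 0.001], [-1.0, 0.004, 0.005]] [0.58 0.37 1.82 0.   0.95 2.15]
(array([-0.0785,  0.2082, -0.0275]), array([-0.001,  0.005, -0.004]), -1.571)
```

Call:
carry_out(motion="-0.04 0 0 0 0 0 68; -0.0785 0.01 0 -0.1 0 0 68; -0.0785 0.06 0 -0.28 0 0 0; -0.0785 0.12 -0.01 -0.46 0 0 0; -0.0785 0.17 -0.02 -0.64 0 0 0; -0.0785 0.208 -0.027 -0.82 0 0 0; -0.0785 0.208 -0.027 -1 0 0 0; -0.0785 0.208 -0.027 -1.18 0 0 0", force=30)

```text
time_s: 23.45
position: [0.4196, 0.0896, 0.1302]
eef_rot: [-0.562, 1.565, -2.549]
force: [0.1, 0.6, -0.1]
finger_gap: 0.0075
```

```bash
python3 look.py 21 side top
```

```text
23.45 [0.4196 0.0896 0.1302] 0.007538718439735427 [[-0.005, 0.915, -0.405], [-0.003, -0.405, -0.915], [-1.0, -0.003, 0.005]] [ 0.13  0.12  1.93 -0.    1.1   0.54]
side (array([349., 370.]), array([0.3937, 0.297 ]), 0.026)
side (array([314., 367.]), array([0.465 , 0.2973]), 0.0258)
side (array([254., 275.]), array([0.6226, 0.0815]), 0.0256)
side (array([263., 236.]), array([ 0.6206, -0.0378]), 0.0257)
side (array([270., 201.]), array([ 0.619 , -0.1567]), 0.0266)
top (array([188., 289.]), array([0.3938, 0.299 ]), 0.0265)
top (array([189., 256.]), array([0.4647, 0.2995]), 0.026)
top (array([394., 187.]), array([ 0.6198, -0.1479]), 0.0265)
top (array([340., 186.]), array([ 0.621 , -0.0289]), 0.0263)
top (array([286., 185.]), array([0.623 , 0.0899]), 0.0261)
```

View pics/side21.png

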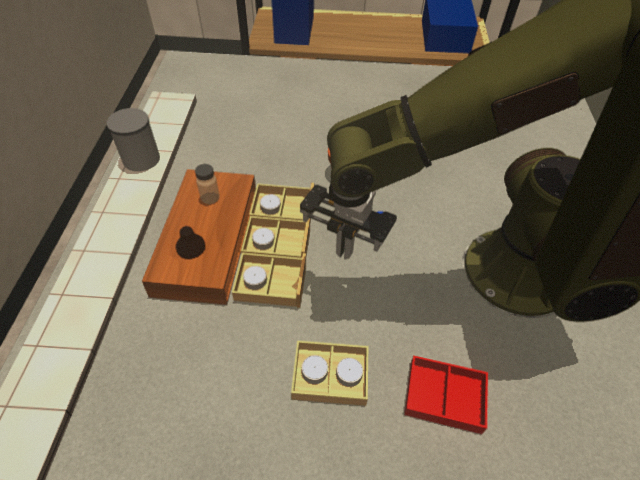

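View pics/top21.png

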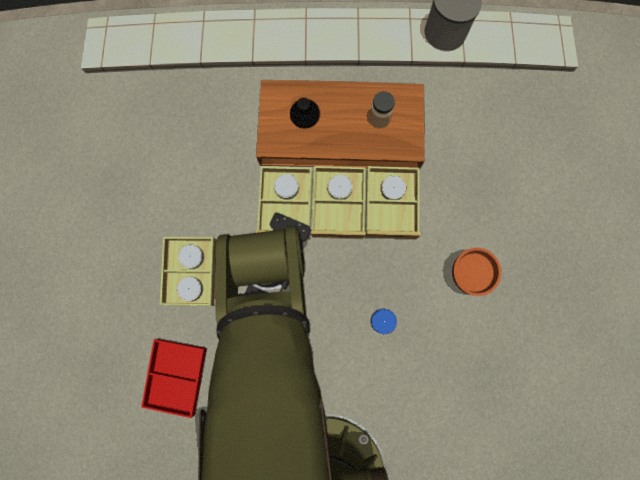

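All five are dealt: backs at (286,186), (340,187) and (394,187), spares at (189,256) and (188,289) in the top view. Next I turn the gripper so the camera faces the robot, then push.

Call:
carry_out(motion="0 0 0 -0.18 0 0 0; 0 0 0 -0.36 0 0 0; 0 0 0 -0.54 0 0 0; 0 0 0 -0.72 0 0 0; 0 0 0 -0.9 0 0 0; 0 0 0 -1.08 0 0 0; 0 0 0 -1.26 0 0 0; 0 0 0 -1.44 0 0 0")

```text
time_s: 24.55
position: [0.4195, 0.0903, 0.1303]
eef_rot: [-1.987, 1.565, -2.536]
force: [0.2, -0.4, -0.3]
finger_gap: 0.0004
```

```bash
python3 look.py 22; python3 -c "
from h import *
print(go([.455,.09,.035],np.pi/2))"
```

```text
24.55 [0.4195 0.0903 0.1303] 0.0003718282521258654 [[-0.005, 0.522, 0.853], [-0.003, 0.853, -0.522], [-1.0, -0.005, -0.002]] [ 0.13  0.12  1.93 -0.    1.1  -0.89]
(array([0.0951, 0.0188, 0.0306]), array([-0.549, -0.004,  0.005]), 1.022)
```

Call:
carry_out(motion="0 0 0 -0.18 0 0 0; 0 0 0 -0.36 0 0 0; 0.02 0.01 0.01 -0.549 -0.004 0.005 0; 0.05 0.0188 0.0306 -0.549 -0.004 0.005 0; 0.085 0.0188 0.0306 -0.549 -0.004 0.005 0; 0.0951 0.0188 0.0306 -0.549 -0.004 0.005 0; 0.0951 0.0188 0.0306 -0.549 -0.004 0.005 0; 0.0951 0.0188 0.0306 -0.549 -0.004 0.005 0")

```text
time_s: 25.55
position: [0.4556, 0.0902, 0.0363]
eef_rot: [0.229, 1.569, 0.228]
force: [1.0, -0.1, 0.1]
finger_gap: 0.0001
```

```bash
python3 look.py 23 wrist side; python3 -c "
from h import *
print(go([.48,.09,.035],np.pi/2))"
```

```text
25.55 [0.4556 0.0902 0.0363] 0.00011506277351669799 [[0.002, 0.001, 1.0], [0.0, 1.0, -0.001], [-1.0, 0.0, 0.002]] [ 0.12  0.34  1.91  0.    0.89 -1.45]
wrist (array([628., 298.]), array([0.4682, 0.3038]), 0.0245)
side (array([350., 370.]), array([0.3937, 0.297 ]), 0.026)
side (array([314., 367.]), array([0.4645, 0.2976]), 0.026)
side (array([254., 275.]), array([0.6224, 0.0817]), 0.0258)
side (array([263., 236.]), array([ 0.6207, -0.0376]), 0.0256)
side (array([270., 201.]), array([ 0.6194, -0.1568]), 0.0266)
(array([ 0.0012, -0.0001,  0.0245]), array([-0.   ,  0.002, -0.   ]), 1.57)
```

View pics/side23.png

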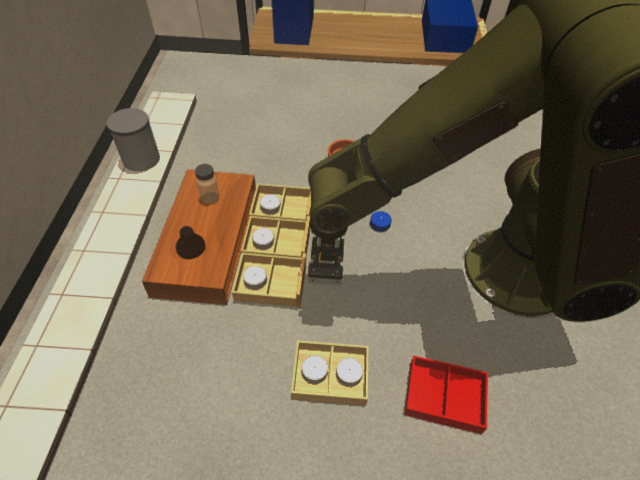

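Call:
carry_out(motion="0.001 0 0.02 0 0 0 0; 0.001 0 0.035 0 0 0 0; 0.001 0 0.05 0 0 0 0; 0.001 0 0.07 0 0 0 0; 0.001 0 0.09 0 0 0 0; 0.001 0 0.11 0 0 0 0; 0.001 0 0.13 0 0 0 0; 0.001 0 0.145 0 0 0 0")

```text
time_s: 26.65
position: [0.6011, 0.0899, 0.036]
eef_rot: [0.137, 1.568, 0.136]
force: [-1.4, -1.0, -0.2]
finger_gap: 0.0004
```

```bash
python3 look.py 24 side wrist; python3 -c "
from h import *
print(go([.645,.09,.035],np.pi/2))"
```

```text
26.65 [0.6011 0.0899 0.036 ] 0.00043342613408246827 [[0.002, 0.001, 1.0], [0.0, 1.0, -0.001], [-1.0, 0.0, 0.002]] [ 0.09  0.61  1.5   0.    1.03 -1.48]
side (array([350., 370.]), array([0.3937, 0.2968]), 0.0259)
side (array([314., 367.]), array([0.465 , 0.2976]), 0.0262)
wrist (array([128., 311.]), array([ 0.6234, -0.0358]), 0.0283)
(array([0.0011, 0.    , 0.0435]), array([-0.001,  0.003, -0.001]), 1.57)
```

View pics/side24.png

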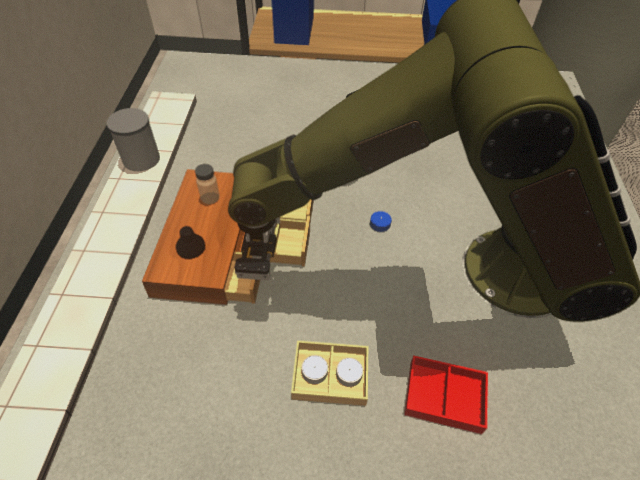

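View pics/wrist24.png

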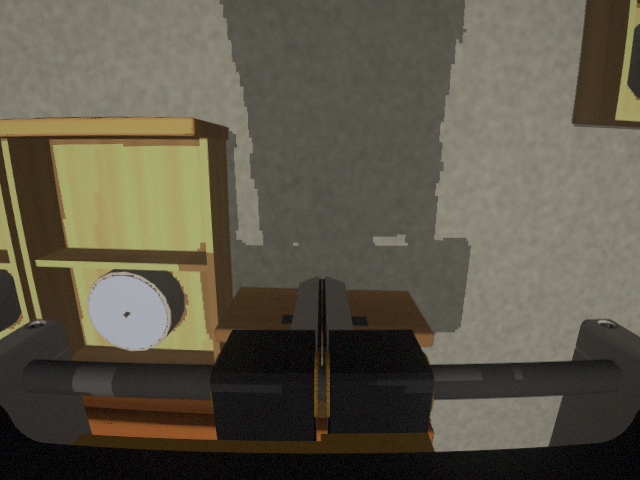

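Call:
carry_out(motion="0.001 0 0.01 0 0 0 0; 0.001 0 0.02 0 0 0 0; 0.001 0 0.03 0 0 0 0; 0.001 0 0.036 0 0 0 0; 0.001 0 0.04 0 0 0 0; 0.001 0 0.043 0 0 0 0; 0.001 0 0.046 0 0 0 0; 0.001 0 0.046 0 0 0 0")

```text
time_s: 27.75
position: [0.6476, 0.09, 0.0351]
eef_rot: [0.199, 1.567, 0.198]
force: [-0.1, 0.4, -0.0]
finger_gap: 0.0007
```

Call:
carry_out(motion="0 0 0.001 0 0 0 0; 0 0 0.002 0 0 0 0; 0 0 0.003 0 0 0 0; 0 0 0.004 0 0 0 0; 0 0 0.004 0 0 0 0; 0 0 0.004 0 0 0 0; 0 0 0.004 0 0 0 0; 0 0 0.004 0 0 0 0")

```text
time_s: 28.75
position: [0.6517, 0.0901, 0.0352]
eef_rot: [0.201, 1.567, 0.2]
force: [-0.3, 0.2, 0.4]
finger_gap: 0.0005
```

```bash
python3 look.py 25 side wrist
```

```text
28.75 [0.6517 0.0901 0.0352] 0.0005132148501985175 [[0.004, 0.001, 1.0], [0.001, 1.0, -0.001], [-1.0, 0.001, 0.004]] [ 0.08  0.71  1.33  0.    1.1  -1.49]
side (array([349., 370.]), array([0.3937, 0.2974]), 0.0262)
side (array([314., 367.]), array([0.4649, 0.2974]), 0.0259)
side (array([263., 236.]), array([ 0.6201, -0.0373]), 0.0261)
wrist (array([113., 232.]), array([ 0.6214, -0.036 ]), 0.0285)
```

View pics/side25.png

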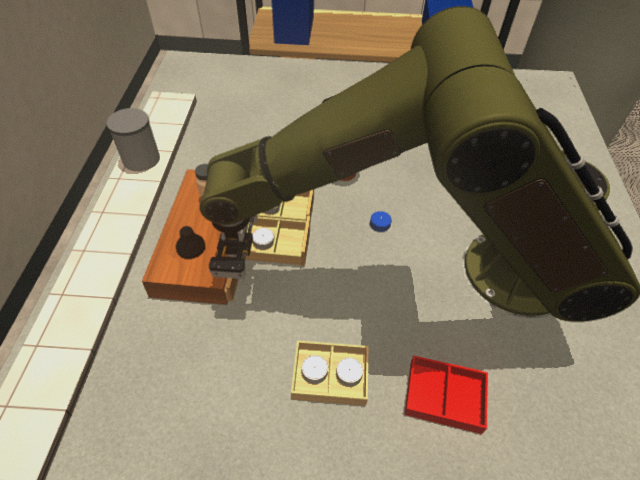

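Call:
carry_out(motion="0 0 0.001 0 0 0 0; 0 0 0.002 0 0 0 0; 0 0 0.003 0 0 0 0; 0 0 0.004 0 0 0 0; 0 0 0.005 0 0 0 0; 0 0 0.005 0 0 0 0; 0 0 0.005 0 0 0 0; 0 0 0.005 0 0 0 0")

```text
time_s: 29.85
position: [0.656, 0.09, 0.0351]
eef_rot: [0.278, 1.569, 0.277]
force: [-7.7, -1.4, 4.0]
finger_gap: 0.0002
```

Call:
carry_out(motion="0 0 -0.03 0 0 0 0; 0 0 -0.09 0 0 0 0; 0 0 -0.15 0 0 0 0; 0 0 -0.195 0 0 0 0; 0 -0.05 -0.2 0 0 0 0; 0 -0.1 -0.2 0 0 0 0; 0 -0.1175 -0.2 0 0 0 0; 0 -0.1175 -0.2 0 0 0 0")

```text
time_s: 30.85
position: [0.4562, -0.0281, 0.0349]
eef_rot: [0.189, 1.568, 0.186]
force: [0.6, 0.9, -0.9]
finger_gap: 0.0002
```

```bash
python3 look.py 26 side
```

```text
30.85 [ 0.4562 -0.0281  0.0349] 0.00016649648118427306 [[0.003, 0.003, 1.0], [0.001, 1.0, -0.003], [-1.0, 0.001, 0.003]] [-0.14  0.33  1.94  0.    0.88 -1.71]
side (array([350., 370.]), array([0.3935, 0.2968]), 0.0259)
side (array([314., 367.]), array([0.4649, 0.2973]), 0.0258)
side (array([264., 235.]), array([ 0.6172, -0.0389]), 0.0257)
side (array([270., 201.]), array([ 0.62  , -0.1572]), 0.0262)
```

View pics/side26.png

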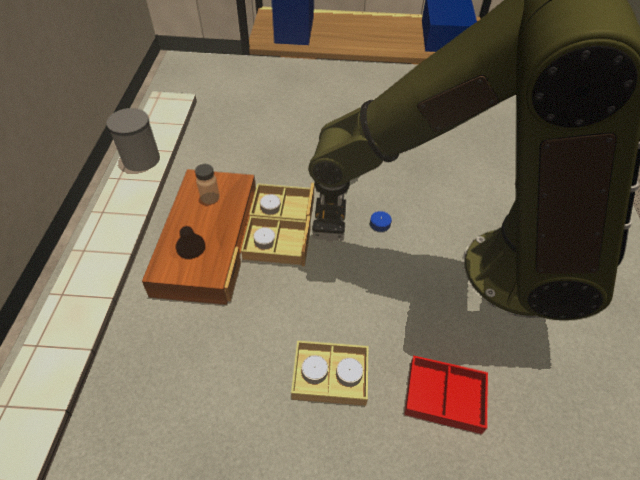

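The left drawer is shut, its front at (237,275). Now the middle one.

Call:
carry_out(motion="0 0 0.02 0 0 0 0; 0 0 0.035 0 0 0 0; 0 0 0.05 0 0 0 0; 0 0 0.07 0 0 0 0; 0 0 0.09 0 0 0 0; 0 0 0.11 0 0 0 0; 0 0 0.13 0 0 0 0; 0 0 0.15 0 0 0 0")

```text
time_s: 31.9
position: [0.6064, -0.0262, 0.0348]
eef_rot: [0.391, 1.569, 0.391]
force: [-1.7, -1.2, 0.0]
finger_gap: 0.0004
```

Call:
carry_out(motion="0 0 0.015 0 0 0 0; 0 0 0.026 0 0 0 0; 0 0 0.034 0 0 0 0; 0 0 0.04 0 0 0 0; 0 0 0.043 0 0 0 0; 0 0 0.045 0 0 0 0; 0 0 0.046 0 0 0 0; 0 0 0.046 0 0 0 0")

```text
time_s: 32.9
position: [0.6525, -0.0263, 0.035]
eef_rot: [0.268, 1.569, 0.267]
force: [0.4, 0.0, -0.1]
finger_gap: 0.0005
```

Call:
carry_out(motion="0 0 0.001 0 0 0 0; 0 0 0.002 0 0 0 0; 0 0 0.003 0 0 0 0; 0 0 0.004 0 0 0 0; 0 0 0.005 0 0 0 0; 0 0 0.005 0 0 0 0; 0 0 0.005 0 0 0 0; 0 0 0.005 0 0 0 0")

```text
time_s: 33.9
position: [0.653, -0.0263, 0.0349]
eef_rot: [3.061, 1.56, 3.06]
force: [-40.7, 1.1, 22.9]
finger_gap: 0.0007
```

It hit the stop harder than I'd like (41 N). I'll back off and stop earlier on the next drawer.

Call:
carry_out(motion="0 0 -0.03 0 0 0 0; 0 0 -0.09 0 0 0 0; 0 0 -0.15 0 0 0 0; 0 0 -0.195 0 0 0 0; 0 -0.05 -0.2 0 0 0 0; 0 -0.1 -0.2 0 0 0 0; 0 -0.119 -0.2 0 0 0 0; 0 -0.119 -0.2 0 0 0 0")

```text
time_s: 34.9
position: [0.453, -0.1457, 0.037]
eef_rot: [3.065, 1.561, 3.063]
force: [1.0, 0.5, 0.2]
finger_gap: 0.0004
```

```bash
python3 look.py 27 side;  python3 -c "
from h import *
print(go([.456,-.1455,.035],np.pi/2))"
```

```text
34.9 [ 0.453  -0.1457  0.037 ] 0.0004158384996810861 [[-0.01, 0.003, 1.0], [0.001, 1.0, -0.003], [-1.0, 0.001, -0.01]] [-0.39  0.37  1.87 -0.    0.91 -1.95]
side (array([350., 370.]), array([0.3935, 0.2968]), 0.0259)
side (array([314., 367.]), array([0.4648, 0.2974]), 0.0259)
side (array([270., 201.]), array([ 0.619 , -0.1567]), 0.0266)
(array([ 0.0018, -0.0007,  0.0031]), array([-0.002, -0.011, -0.001]), 1.569)
```

View pics/side27.png

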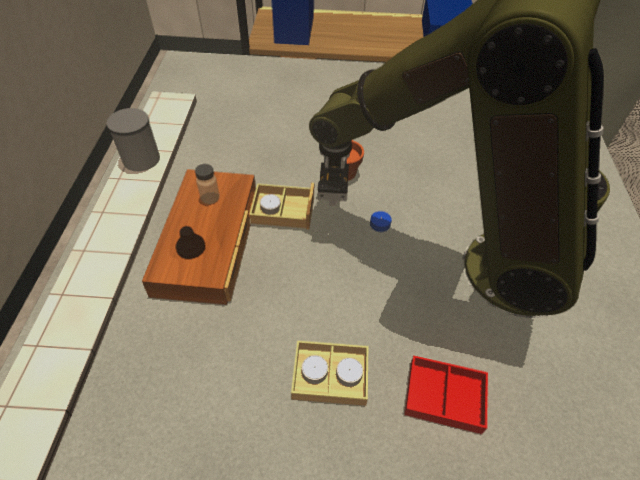

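Call:
carry_out(motion="0.001 0 0.02 0 -0.011 0 0; 0.001 0 0.035 0 -0.011 0 0; 0.001 0 0.05 0 -0.011 0 0; 0.001 0 0.07 0 -0.011 0 0; 0.001 0 0.09 0 -0.011 0 0; 0.001 0 0.11 0 -0.011 0 0; 0.001 0 0.13 0 -0.011 0 0; 0.001 0 0.15 0 -0.011 0 0")

```text
time_s: 35.95
position: [0.6034, -0.1433, 0.0341]
eef_rot: [2.012, 1.57, 2.012]
force: [-1.8, -1.1, 0.2]
finger_gap: 0.0004
```

```bash
python3 -c "
from h import *
print(go([.650,-.1455,.035],np.pi/2))"
```

```text
(array([-0.001 , -0.0022,  0.0466]), array([-0.   , -0.001, -0.001]), 1.571)
```

Call:
carry_out(motion="0 0 0.015 0 0 0 0; 0 0 0.026 0 0 0 0; 0 0 0.034 0 0 0 0; 0 0 0.04 0 0 0 0; 0 0 0.043 0 0 0 0; 0 0 0.045 0 0 0 0; 0 0 0.046 0 0 0 0; 0 0 0.046 0 0 0 0")

```text
time_s: 36.95
position: [0.6493, -0.1434, 0.0341]
eef_rot: [2.06, 1.57, 2.06]
force: [0.3, 1.7, 0.3]
finger_gap: 0.0005
```

Call:
carry_out(motion="0 0 0.0004 0 0 0 0; 0 0 0.0008 0 0 0 0; 0 0 0.0012 0 0 0 0; 0 0 0.0016 0 0 0 0; 0 0 0.002 0 0 0 0; 0 0 0.002 0 0 0 0; 0 0 0.002 0 0 0 0; 0 0 0.002 0 0 0 0")

```text
time_s: 37.95
position: [0.6496, -0.1434, 0.034]
eef_rot: [2.82, 1.565, 2.819]
force: [-17.2, 1.7, 8.7]
finger_gap: 0.0004
```

All three stops fall on one line (the unit is slightly rotated), so each drawer met its stop. Next I retract and check.

Call:
carry_out(motion="0 0 -0.03 0 0 0 0; 0 0 -0.09 0 0 0 0; 0 0 -0.15 0 0 0 0; -0.03 0 -0.19 0 0 0 0; -0.09 0 -0.21 0 0 0 0; -0.15 0 -0.23 0 0 0 0; -0.18 0 -0.25 0 0 0 0; -0.18 0 -0.25 0 0 0 0")

```text
time_s: 38.95
position: [0.4009, -0.1441, 0.2177]
eef_rot: [-1.406, 1.57, -1.407]
force: [0.1, -0.8, -0.5]
finger_gap: 0.0004
```

```bash
python3 look.py 30 side top
python3 - <<'E'
import cv2
a=cv2.imread('pics/top30.png')[70:320,150:510];cv2.imwrite('pics/t30c.png',cv2.resize(a,None,fx=2.2,fy=2.2))
E
```

```text
38.95 [ 0.4009 -0.1441  0.2177] 0.0004390280418190146 [[0.0, 0.001, 1.0], [-0.001, 1.0, -0.001], [-1.0, -0.001, 0.0]] [-0.43  0.01  1.83 -0.    1.3  -2.  ]
side (array([350., 370.]), array([0.3935, 0.2968]), 0.0259)
side (array([315., 367.]), array([0.4651, 0.2969]), 0.0255)
top (array([188., 289.]), array([0.3939, 0.2987]), 0.0265)
top (array([189., 256.]), array([0.4647, 0.2991]), 0.0262)
```

View pics/side30.png

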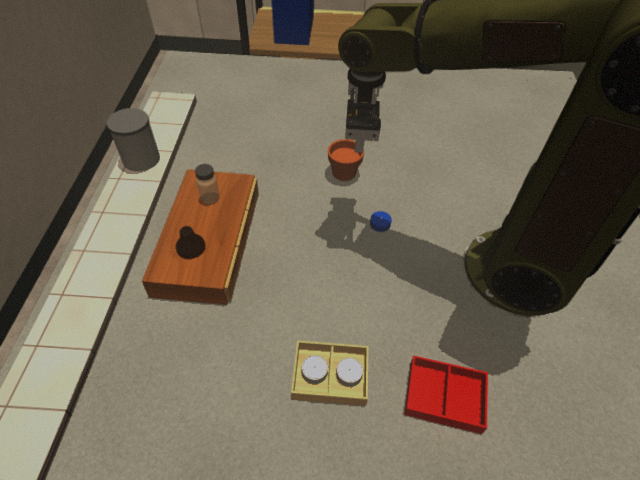

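View pics/t30c.png

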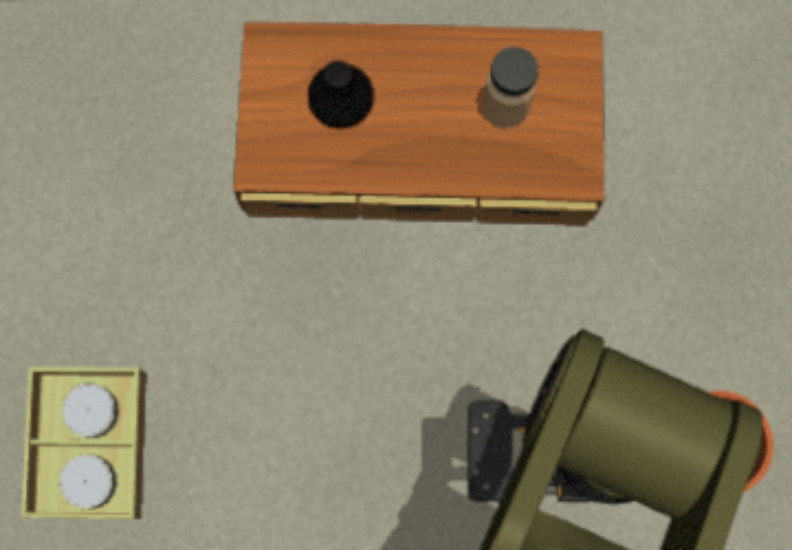

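All three fronts stand equally proud (about 8 mm) and parallel to the unit. The two spares are flat in the tray, and the bystanders haven't moved.

```bash
python3 -c "
from h import *
print(bot.get_obs()['joint_velocities'].round(3)); print(bot.job_done())"
```

```text
[ 0.004  0.03   0.006 -0.    -0.    -0.001]
the job is handed in; nothing more can be done
None
```

I found five tealights. One went into the back compartment of each drawer and the other two into the wooden spares tray, leaving the front compartments empty. Then I pushed all three drawers shut and handed the job in at about 39 s. No verdict was reported.

**Last checks:**
- **Spares:** both tealights lie flat within about 2 mm of the compartment centres I measured.
- **Drawers:** all three fronts stand equally proud of the unit and parallel to it. Each push ended against a stop, and the three stops lie on one line, because the unit is slightly rotated.
- **Back compartments:** the three tealights were flat and centred within about 5 mm before the drawers were shut. I could not see them afterwards.
- **Bystanders:** the jar, nozzle and blue look-alike look unmoved. The pot is partly hidden in the top view but looks unmoved in the side view.

**What went less well:** the middle drawer met its stop at about 41 N on the closed fingertips. That is above the 40 N limit for the arm and gripper body, but well under the 120 N wrist limit. I don't know whether fingertip contact counts towards the 40 N limit.

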